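# Fetch the boxed-in specimen pot for weighing

### The job

The small specimen pot is boxed in by the three bottles at the back of the grey bottle tray. First clear all three bottles into the empty steel tray at the side, then take the pot out and set it in the middle of the balance's pan, and only then put each bottle back on the very seat it came from. Set everything down upright without dropping it or knocking it over, and leave the carton, the tape roll and the marker where they lie.

Things in the scene. Friction and masses are not known exactly. Their poses are not given: they have to be found in the camera images.
- round_bottle: Tall white round bottle, closed: body 46 mm across with straight sides to 88 mm, shoulder sloping in to a narrow screw cap 28 mm across that spans heights 110 to 132 mm (the top). About 160 g. Origin: centre of the underside; z up.
- square_bottle: White square bottle, closed: body 40 x 40 mm and 82 mm high, short shoulder, round screw cap 28 mm across that spans heights 96 to 118 mm (the top). About 140 g. Origin: centre of the underside; z up, x and y square to its sides.
- wide_bottle: White wide-mouth round bottle, closed: body 46 mm across with straight sides to 72 mm, broad screw cap 38 mm across that spans heights 86 to 108 mm (the top). About 160 g. Origin: centre of the underside; z up.
- pot: Small closed specimen pot, by far the lowest of the four things in the bottle tray: 50 mm high, body 37 to 41 mm across, white lid 44 mm across that spans heights 36 to 50 mm. About 60 g. Origin: centre of the underside; z up.
- bottle_tray: Grey tray, fixed, 140 mm (its x) by 190 mm (its y), rim 20 mm high, 4 mm thick; floor 5 mm above the bench, with four flush ringed seats (54 mm across). Seat centres, x, y in mm: pot (36, 0); bottles (-23, 0), (8, 52), (8, -52), in any order. All start within 5 mm of a seat's centre. Origin: centre of underside, on the bench; -x side faces the robot, turned up to 25 degrees.
- side_tray: Empty steel instrument tray, fixed, left or right of the bottle tray: 270 mm (its x, roughly away from the robot) by 150 mm (its y), rim 21 mm high, floor 3 mm above the bench. All three bottles stand on its floor while the pot is fetched. Origin: centre of the underside, on the bench.
- balance: White bench balance, fixed, on the other side of the bottle tray from the steel tray: round flat steel pan 120 mm across, whose top is 52 mm above the bench and does not give; display and keys towards the robot. Origin: on the bench straight below the centre of the pan; z up.
- carton: Bystander: closed white carton with a blue patch, 60 x 110 x 70 mm high, beyond the bottle tray. Origin: centre of the underside. Must not be moved.
- tape_roll: Bystander: roll of paper tape lying flat, 80 mm across, 20 mm high, beyond the bottle tray. Origin: centre of the underside. Must not be moved.
- marker: Bystander: white marker pen with a black cap, 115 mm long (its y), 14 mm thick, lying between the robot and the bottle tray. Origin: centre of the underside. Must not be moved.

How it is judged:
By the outcome, as a careful person would: the job done as asked, in the order asked, and still so for the second after the job is handed in, with the robot touching nothing.
It also fails if it takes over 117 s, if anything falls off the work surface, if the arm or the gripper's body presses on something with over 40 N, if the wrist force passes 120 N, or if a joint passes its speed limit or range.

### The arm

A 6-joint arm with a two-finger parallel gripper is mounted at the origin on the work surface. World frame = base frame: x ahead of the robot, y to its left, z up, the work surface at z = 0. Lengths are in mm, angles in rad, forces in N, time in s.
With the tool pointing down it reaches from about 400 to 925 mm from the base axis. Payload 12.5 kg.
Tool frame: the origin (TCP) lies midway between the tips of the shut fingers; the grasp point (between the pads) lies 19 mm behind it; z points along the fingers, y is the line along which they close (so a half turn about z gives the same grasp; the last joint's range is limited). The gripper opens to 95 mm and grips with 3 to 60 N. Pads are 20 mm wide; open, the fingers measure 119 mm over their backs; the gripper's body (75 mm by 180 mm) begins 59 mm behind the grasp point.
Start: joints at [1.004, 0.491, 1.559, -0, 1.092, -0.106], TCP at [277.902, 559.837, 214.661] pointing down, gripper open.
Joint ranges: [-3.1, 3.1], [-0.84, 2.19], [0.05, 2.79], [-1.13, 4.28], [0.06, 2.93], [-2.69, 2.69]. Speed limits (rad/s): [2.22, 2.22, 2.79, 3.14, 3.14, 3.14].

### API

Orientations are given as [roll, pitch, yaw] about the fixed x, y, z axes, in that order (R = Rz(yaw) Ry(pitch) Rx(roll)).
In Python, from cell import * gives the robot as it stands. The module is installed in compiled form; this text tells all that it offers.
- The arm moves only by the tool arm_command, never from a script. Its arguments are lists of equal length, an entry for each row: "delta_pos": the shift along the world's x, y, z in units of 250 mm (1.0 is 250 mm), a list of three; "delta_rot": the turn, a rotation vector about the world's x, y, z in units of 90 degrees (1.0 is 90 degrees), a list of three; "claw": the closure, from 0 (fully open) to 1 (shut). In form: {"delta_pos": [[tx, ty, tz], ...], "delta_rot": [[wx, wy, wz], ...], "claw": [claw, ...]}. A call has exactly 5 rows; each row is the pose to reach, as a shift and turn from the pose commanded when the call began; what a row does not reach only later rows make up. A row lasts 1/12 s, in which the tool goes at most 41.7 mm and 7.16 degrees, less where a joint would pass 70% of its speed; a pose out of reach is approached as far as the arm can. A call with a number of a shift or a turn outside -1 to 1 is refused whole. A call with a gripper value outside its range is refused whole. The fingers move at their own pace and stop on an object; the grip force is fixed at half the most. Time passes only in rows, so rows that repeat a pose let the fingers close, or fill a call up. It gives the time, the measured TCP pose, the force, the opening and the grip force at its end, in the units of the state.
- state(): the state, without advancing time (a new reading comes with each control period).
- read_camera(name): name is "scene" or "top"; returns the picture (420x560x3 uint8, red, green, blue); there is no depth.
- calibration(name): a dict with "camera_matrix" (3x3 intrinsics, pixels), "T" (4x4, takes a point from camera to world coordinates). Camera axes: x right, y down, z forward; pixel columns grow to the right and rows downward; lengths in mm; the calibration is good to about 2 mm. A picture is of the moment at which its call begins. calibration takes no time and is no camera call.
- job_done(): hands the job in; it is judged then, once.
The state is a dict: "t": time; "joints": joint angles; "qvel": joint speeds; "tau": joint torques, N m; "eef_pos": TCP position; "tcp_rot": TCP orientation; "ft_force": force on the tool from outside, world axes, zero at the start; "moment": the same for the moment, N m; "opening": opening from 0.0 (shut) to 1.0 (fully open); "grip_force": force on a finger pad.
Only numpy, scipy, OpenCV 4.12 (cv2) and the standard library are available. Lean on these libraries where they do the work, as an engineer would, in place of code of your own. Each camera call takes 0.05 s, during which the arm holds its last target. There are 200 camera calls.

## Working session

There is one attempt and no reset: what is moved stays moved. The work goes in short steps, Python scripts to look and compute and a tool call to move; the robot and the scene stay as the last step left them, time stands still between calls to the robot, and variables do not carry over. Pictures are saved under pics/ and viewed, at most 14 in all, crops included, and the job is handed in when it is done.

Besides the shell and the picture viewer there is one more tool, called after "Emit:" as a command line: name --argument value ..., lists and objects as JSON in quotes. arm_command: Moves the arm, as the interface text tells. Shifts and turns lie within -1 to 1; 1 stands for 250 mm of shift or 90 degrees of turn. Its arguments: {"type":"object","properties":{"delta_pos":{"type":"array"},"delta_rot":{"type":"array"},"claw":{"type":"array"}},"required":["delta_pos","delta_rot","claw"]}

```bash
mkdir -p pics; python3 - <<'E'
from cell import *
import cv2
for n in ("scene","top"):
    im=read_camera(n); cv2.imwrite(f"pics/{n}0.png",cv2.cvtColor(im,cv2.COLOR_RGB2BGR))
    c=calibration(n); print(n,c["camera_matrix"],c["T"].round(3) if hasattr(c["T"],"round") else c["T"])
print(state())
E
```

```text
scene [[468.92101413   0.         276.35346838]
 [  0.         468.92101413 204.45751459]
 [  0.           0.           1.        ]] [[-8.71000e-01  3.47000e-01 -3.48000e-01  9.09279e+02]
 [ 4.91000e-01  6.20000e-01 -6.11000e-01  5.45639e+02]
 [ 4.00000e-03 -7.03000e-01 -7.11000e-01  6.83647e+02]
 [ 0.00000e+00  0.00000e+00  0.00000e+00  1.00000e+00]]
top [[414.37575702   0.         284.58651472]
 [  0.         414.37575702 212.06789356]
 [  0.           0.           1.        ]] [[-2.60000e-02 -9.89000e-01  1.47000e-01  4.58933e+02]
 [-9.99000e-01  3.00000e-02  2.30000e-02 -8.66400e+00]
 [-2.70000e-02 -1.46000e-01 -9.89000e-01  9.41353e+02]
 [ 0.00000e+00  0.00000e+00  0.00000e+00  1.00000e+00]]
{'t': 0.1, 'joints': array([ 1.00438857e+00,  4.91517965e-01,  1.55936341e+00, -1.43268629e-05,
        1.09168625e+00, -1.05620086e-01]), 'qvel': array([-0.00044239, -0.00157903, -0.00336903, -0.00199147,  0.00066811,
        0.00046193]), 'tau': array([ 3.00175641e-03, -6.13623905e+01, -2.58610350e+01,  6.93871756e-02,
        4.68911638e-02, -1.56476278e-05]), 'eef_pos': array([277.79541787, 559.6485042 , 214.11721337]), 'tcp_rot': array([-3.14062177e+00, -9.01492373e-05,  2.68081155e+00]), 'ft_force': array([ 0.34746226, -0.44127348, -0.30116765]), 'moment': array([-0.02499475,  0.03037371,  0.00957426]), 'grip_force': 0.0, 'opening': 0.9977711787016617}
```

View pics/scene0.png

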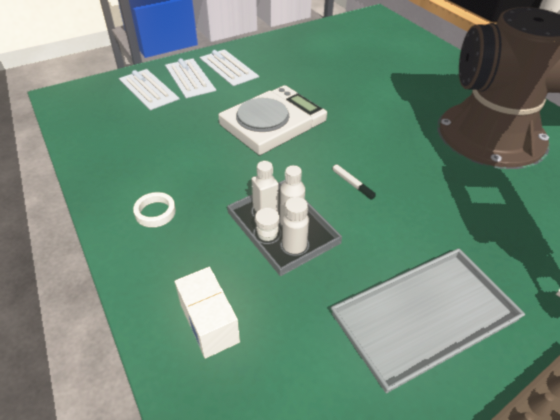

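View pics/top0.png

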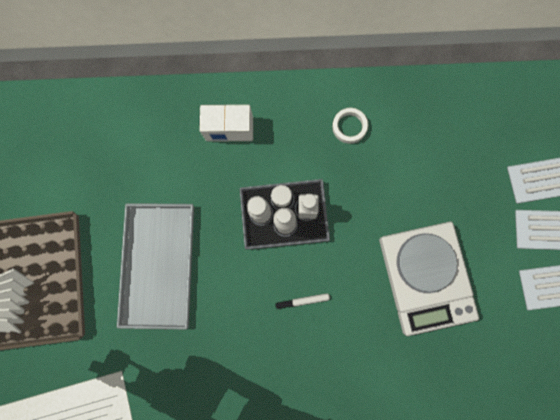

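The scene view shows the bottle tray near (283,225), with the balance at (265,115) and the steel tray at (425,312). The top view shows the tray at (285,214), the steel tray at (157,266), the pan at (428,262) and the marker at (303,300). I'll enlarge both for measuring.

```bash
cat > h.py <<'E'
import numpy as np, cv2
from cell import *
C={n:calibration(n) for n in("scene","top")}
def ray(n,p):
    K=np.array(C[n]["camera_matrix"]);T=np.array(C[n]["T"])
    d=T[:3,:3]@np.linalg.solve(K,[p[0],p[1],1]); return T[:3,3],d/np.linalg.norm(d)
def atz(n,p,z):
    o,d=ray(n,p); return o+d*(z-o[2])/d[2]
def tri(ps,pt):
    o1,d1=ray("scene",ps);o2,d2=ray("top",pt)
    s=np.linalg.lstsq(np.c_[d1,-d2],o2-o1,rcond=None)[0]
    a=o1+d1*s[0];b=o2+d2*s[1]; return (a+b)/2,np.linalg.norm(a-b)
def proj(n,P):
    K=np.array(C[n]["camera_matrix"]);T=np.linalg.inv(np.array(C[n]["T"]))
    q=K@(T[:3,:3]@np.array(P,float)+T[:3,3]); return q[:2]/q[2]
def crop(src,x0,y0,w,h,k,out,step=10):
    im=cv2.imread(src)[y0:y0+h,x0:x0+w]; im=cv2.resize(im,None,fx=k,fy=k,interpolation=cv2.INTER_CUBIC)
    for x in range(-(-x0//step)*step,x0+w,step):
        cv2.line(im,((x-x0)*k,0),((x-x0)*k,6),(0,255,255),1); cv2.putText(im,str(x),((x-x0)*k,18),0,.4,(0,255,255),1)
    for y in range(-(-y0//step)*step,y0+h,step):
        cv2.line(im,(0,(y-y0)*k),(6,(y-y0)*k),(0,255,255),1); cv2.putText(im,str(y),(8,(y-y0)*k+4),0,.4,(0,255,255),1)
    cv2.imwrite(out,im)
def snap(n,f):
    cv2.imwrite(f,cv2.cvtColor(read_camera(n),cv2.COLOR_RGB2BGR))
E
python3 - <<'E'
from h import *
crop("pics/top0.png",235,172,100,82,7,"pics/topc.png")
crop("pics/scene0.png",222,155,125,115,5,"pics/scenec.png")
E
```

```text
(no output)
```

View pics/topc.png

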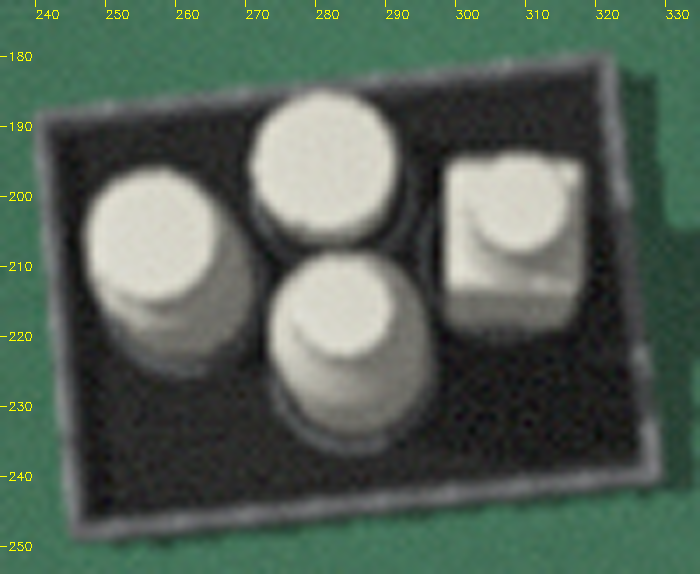

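View pics/scenec.png

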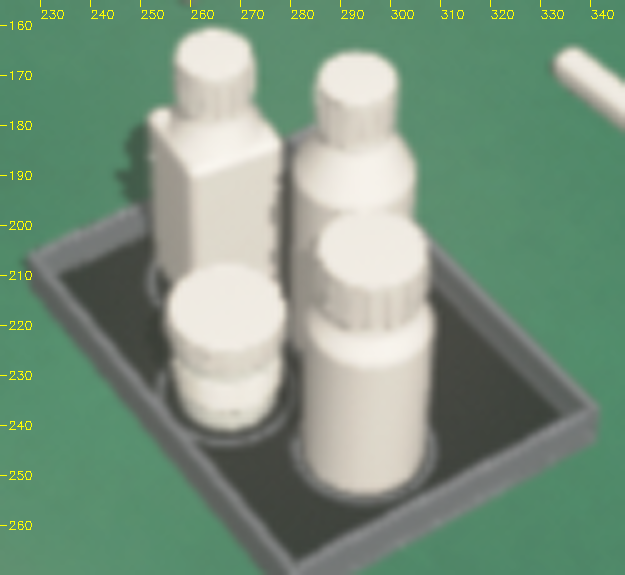

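```bash
python3 - <<'E'
from h import *
s={"wide":((373,248),(151,233),113),"square":((215,55),(519,202),123),"round":((357,77),(343,306),137),"pot":((226,301),(323,160),55)}
for k,(a,b,z) in s.items():
    a=np.array(a)/5+[222,155]-.4;b=np.array(b)/7+[235,172]-.43
    P,e=tri(a,b); print(k,P.round(1),round(e,1),"expected z",z,"top@z",atz("top",b,z).round(1),"scene@z",atz("scene",a,z).round(1))
cs=np.array([atz("top",np.array(c)/7+[235,172]-.43,20)[:2] for c in((36,112),(612,55),(662,482),(75,537))])
print(cs.round(1)); c=cs.mean(0)
ya=(cs[0]+cs[3]-cs[1]-cs[2])/2; xa=(cs[0]+cs[1]-cs[2]-cs[3])/2
print("tray",c,np.linalg.norm(ya),np.linalg.norm(xa))
yaw=np.arctan2(xa[1],xa[0]);y2=np.arctan2(-ya[0],ya[1]);print(yaw,y2); yaw=(yaw+2*y2)/3
R=np.array([[np.cos(yaw),-np.sin(yaw)],[np.sin(yaw),np.cos(yaw)]])
for q in((36,0),(-23,0),(8,52),(8,-52)): print(q,(c+R@q).round(1))
crop("pics/top0.png",110,195,100,140,5,"pics/st.png",10)
crop("pics/top0.png",375,215,110,120,5,"pics/bal.png",10)
a=cv2.imread("pics/st.png");b=cv2.imread("pics/bal.png")
a=a[:600];a=a[:600,:250*2][:, :250*2]
o=np.zeros((600,800,3),np.uint8); o[:,:360]=cv2.resize(cv2.imread("pics/st.png"),(360,504)).shape and 0
t=cv2.resize(cv2.imread("pics/top0.png")[195:335,110:210],None,fx=2.5,fy=2.5); 
cv2.imwrite("pics/bal.png",b)
E
```

```text
wide [598.6  68.2 110.1] 0.8 expected z 113 top@z [598.4  67.7 113. ] scene@z [599.8  70.8 113. ]
square [602.7 -38.7 119.3] 1.2 expected z 123 top@z [602.5 -38.9 123. ] scene@z [604.3 -34.4 123. ]
round [572.2  12.1 134.2] 0.6 expected z 137 top@z [572.   11.9 137. ] scene@z [573.7  15.1 137. ]
pot [629.7  19.1  54.3] 0.0 expected z 55 top@z [629.6  19.   55. ] scene@z [630.   19.7  55. ]
[[655.1 113. ]
 [668.  -74.4]
 [529.1 -84.8]
 [516.9 102. ]]
tray [592.26745665  13.94823389] 187.54881029502488 138.9497229914786
0.0769753241181622 0.06698140005922865
(36, 0) [628.2  16.5]
(-23, 0) [569.3  12.3]
(8, 52) [596.6  66.4]
(8, -52) [603.9 -37.4]
```

View pics/bal.png

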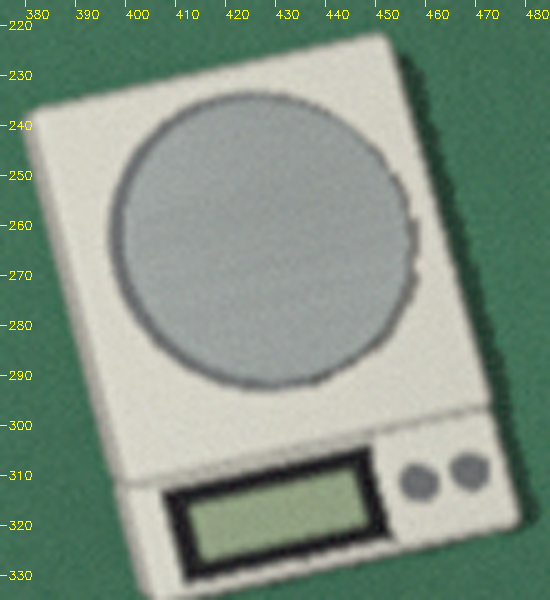

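```bash
python3 - <<'E'
from h import *
im=cv2.imread("pics/top0.png")
cs=np.array([atz("top",p,21)[:2] for p in((125,205),(193,205),(187,328),(118,327))]);print("steel corners",cs.round(),cs.mean(0))
a=cs[0]+cs[1]-cs[2]-cs[3];print("len",np.linalg.norm(a)/2,"yaw",np.arctan2(a[1],a[0]))
# pan: grey region fit in both views
for n,box in(("top",(375,215,110,100)),("scene",(225,85,75,55))):
    x,y,w,h=box; g=cv2.imread(f"pics/{n}0.png")[y:y+h,x:x+w]
    v=g.mean(2); m=((v>110)&(v<180)&(np.ptp(g.astype(int),axis=2)<35)).astype(np.uint8)
    k,l,s,c=cv2.connectedComponentsWithStats(m); i=1+np.argmax(s[1:,4])
    ct=max(cv2.findContours((l==i).astype(np.uint8),0,1)[0],key=len); hull=cv2.convexHull(ct)
    e=cv2.fitEllipse(hull); p=np.array(e[0])+[x,y]; print(n,p,e[1],atz(n,p,52).round(1))
    globals()[n]=p
print("pan tri",tri(scene,top))
print("carton near",[atz("top",p,70)[:2].round() for p in((200,139),(252,140))],"marker",atz("top",(303,300),7).round(),"tape",atz("top",(350,126),20).round())
E
```

```text
steel corners [[623. 375.]
 [618. 219.]
 [348. 231.]
 [353. 382.]] [485.43094272 301.87697017]
len 270.0339877998244 yaw -0.03436083589429136
top [427.18183517 263.02206802] (59.53766632080078, 63.891807556152344) [ 473.1 -286.6   52. ]
scene [262.14359283 116.45657539] (30.009265899658203, 52.74162673950195) [ 487.2 -264.8   52. ]
pan tri (array([ 473.02312218, -293.1038019 ,   30.27187881]), np.float64(1.0418372962709972))
carton near [array([756., 193.]), array([750.,  78.])] marker [400. -23.   7.] tape [ 792. -144.   20.]
```

Emit:
arm_command --delta_pos '[[0.12,-0.16,0],[0.24,-0.32,0],[0.36,-0.48,0],[0.48,-0.64,0],[0.56,-0.75,0]]' --delta_rot '[[0,0,-0.06],[0,0,-0.13],[0,0,-0.2],[0,0,-0.27],[0,0,-0.34]]' --claw '[0.2,0.3,0.3,0.3,0.3]'

```text
t: 0.52
eef_pos: [403.3, 391.3, 214.5]
tcp_rot: [-3.141, 0.0, 2.142]
ft_force: [1.5, 0.2, 0.9]
opening: 0.72
grip_force: 0.0
```

Emit:
arm_command --delta_pos '[[0.06,-0.15,0],[0.12,-0.3,0],[0.18,-0.45,0],[0.24,-0.6,0],[0.3,-0.74,0]]' --delta_rot '[[0,0,-0.06],[0,0,-0.13],[0,0,-0.2],[0,0,-0.26],[0,0,-0.3]]' --claw '[0.3,0.3,0.3,0.3,0.3]'

```text
t: 0.93
eef_pos: [477.9, 205.9, 214.6]
tcp_rot: [-3.141, 0.0, 1.67]
ft_force: [1.0, 0.1, 0.5]
opening: 0.7
grip_force: 0.0
```

Emit:
arm_command --delta_pos '[[0.07,-0.14,0],[0.14,-0.28,0],[0.2,-0.42,0],[0.26,-0.56,0],[0.3,-0.68,0]]' --delta_rot '[[0,0,0],[0,0,0],[0,0,0],[0,0,0],[0,0,0]]' --claw '[0.3,0.3,0.3,0.3,0.3]'

```text
t: 1.35
eef_pos: [553.5, 35.6, 214.4]
tcp_rot: [-3.142, 0.0, 1.675]
ft_force: [0.6, 0.8, 0.2]
opening: 0.701
grip_force: 0.0
```

Emit:
arm_command --delta_pos '[[0,0,0],[0,0,0],[0,0,0],[0,0,0],[0,0,0]]' --delta_rot '[[0,0,0],[0,0,0],[0,0,0],[0,0,0],[0,0,0]]' --claw '[0.3,0.3,0.3,0.3,0.3]'

```text
t: 1.77
eef_pos: [552.3, 39.1, 214.7]
tcp_rot: [3.142, -0.0, 1.677]
ft_force: [-0.3, -0.7, 1.0]
opening: 0.702
grip_force: 0.0
```

```bash
python3 - <<'E'
from h import *
crop("pics/scene0.png",210,80,125,75,6,"pics/bals.png")
E
```

```text
(no output)
```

View pics/bals.png

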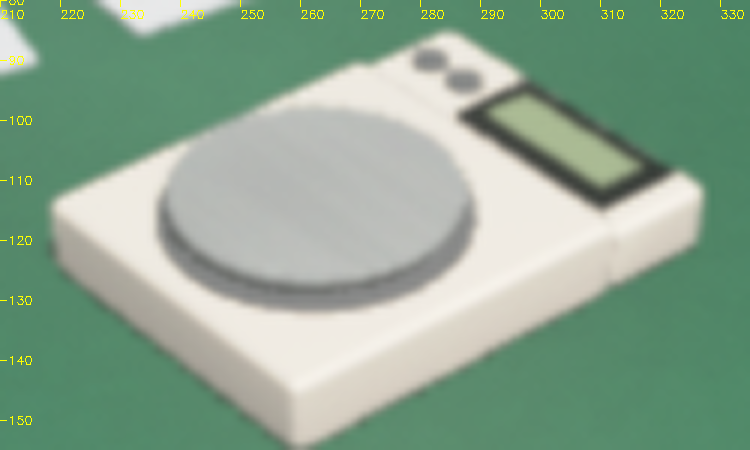

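The balance crop puts the pan's top ellipse centre at about (262.6,112.1) in the scene view. In the top view it is at (427.6,262.6).

```bash
python3 - <<'E'
from h import *
print(tri((262.6,112.1),(427.6,262.6)),atz("top",(427.6,262.6),52),atz("scene",(262.6,112.1),52))
E
```

```text
(array([ 473.58909639, -289.35806705,   45.13584923]), np.float64(1.2009134352931783)) [ 473.95690613 -287.58077655   52.        ] [ 477.87365122 -279.89763711   52.        ]
```

Emit:
arm_command --delta_pos '[[0.04,-0.05,0],[0.081,-0.106,0],[0.081,-0.106,-0.02],[0.081,-0.106,-0.08],[0.081,-0.106,-0.15]]' --delta_rot '[[0,0,-0.02],[0,0,-0.02],[0,0,-0.02],[0,0,-0.02],[0,0,-0.02]]' --claw '[0.3,0.3,0.3,0.3,0.3]'

```text
t: 2.18
eef_pos: [573.8, 10.7, 177.1]
tcp_rot: [3.14, 0.0, 1.644]
ft_force: [-0.0, 0.3, -0.1]
opening: 0.699
grip_force: 0.0
```

Emit:
arm_command --delta_pos '[[0,0,0],[0,0,0],[0,0,0],[0,0,0],[0,0,0]]' --delta_rot '[[0,0,0],[0,0,0],[0,0,0],[0,0,0],[0,0,0]]' --claw '[0.3,0.3,0.3,0.3,0.3]'

```text
t: 2.6
eef_pos: [573.3, 11.5, 178.0]
tcp_rot: [3.14, 0.0, 1.644]
ft_force: [-0.4, -0.1, 0.5]
opening: 0.696
grip_force: 0.0
```

Emit:
arm_command --delta_pos '[[0,0,-0.1],[0,0,-0.2],[0,0,-0.3],[0,0,-0.4],[0,0,-0.454]]' --delta_rot '[[0,0,0],[0,0,0],[0,0,0],[0,0,0],[0,0,0]]' --claw '[0.3,0.3,0.3,0.3,0.3]'

```text
t: 3.02
eef_pos: [572.3, 11.6, 61.8]
tcp_rot: [-3.14, -0.0, 1.644]
ft_force: [0.3, 0.1, -0.2]
opening: 0.701
grip_force: 0.0
```

Emit:
arm_command --delta_pos '[[0,0,0],[0,0,0],[0,0,0],[0,0,0],[0,0,0]]' --delta_rot '[[0,0,0],[0,0,0],[0,0,0],[0,0,0],[0,0,0]]' --claw '[0.3,0.35,0.4,0.45,0.5]'

```text
t: 3.43
eef_pos: [573.4, 11.5, 64.9]
tcp_rot: [3.14, 0.0, 1.644]
ft_force: [0.4, -0.7, 0.2]
opening: 0.534
grip_force: 0.0
```

Emit:
arm_command --delta_pos '[[0,0,0],[0,0,0],[0,0,0],[0,0,0],[0,0,0]]' --delta_rot '[[0,0,0],[0,0,0],[0,0,0],[0,0,0],[0,0,0]]' --claw '[0.6,0.7,0.8,1,1]'

```text
t: 3.85
eef_pos: [573.1, 11.5, 64.5]
tcp_rot: [3.14, 0.0, 1.644]
ft_force: [-1.0, -0.6, 7.4]
opening: 0.478
grip_force: 30.0
```

```bash
python3 - <<'E'
from h import *
s=state();print(s["eef_pos"],s["opening"]*95,s["grip_force"],s["ft_force"],s["joints"])
snap("scene","pics/s1.png");snap("top","pics/t1.png")
a=cv2.imread("pics/s1.png")[100:300,180:400];b=cv2.imread("pics/t1.png")[130:330,180:360]
cv2.imwrite("pics/v1.png",cv2.resize(np.hstack([a,b]),None,fx=2,fy=2))
E
```

```text
[573.14288342  11.45574208  64.50413832] 45.36345440054608 29.997999135157443 [-1.03134299 -0.64703349  7.37584508] [-9.52047985e-02  6.09985514e-01  1.82811513e+00 -7.16055702e-05
  7.02371253e-01 -1.68516244e-01]
```

View pics/v1.png

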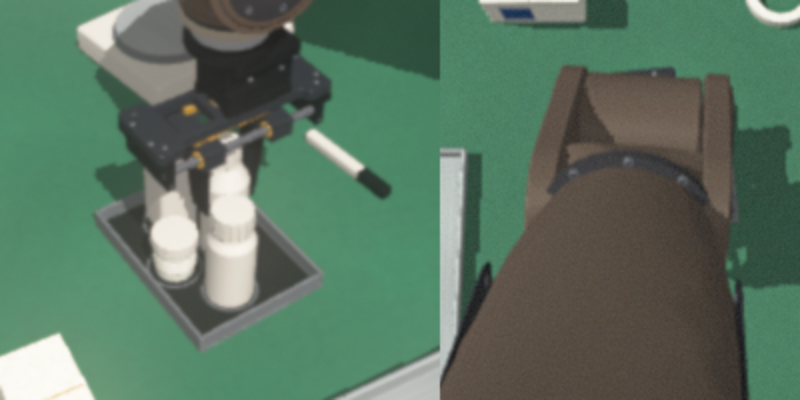

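The gripper holds the round bottle (the pad gap reads 45 mm). The other three items and the marker haven't moved. I'm lifting it and carrying it to the steel tray.

Emit:
arm_command --delta_pos '[[0,0,0.04],[0,0,0.14],[0,0,0.26],[0,0,0.38],[0,0,0.5]]' --delta_rot '[[0,0,0],[0,0,0],[0,0,0],[0,0,0],[0,0,0]]' --claw '[1,1,1,1,1]'

```text
t: 4.37
eef_pos: [572.5, 11.5, 190.6]
tcp_rot: [-3.141, -0.0, 1.644]
ft_force: [0.8, 0.5, -2.5]
opening: 0.476
grip_force: 30.0
```

Emit:
arm_command --delta_pos '[[0,0.0,0],[-0.03,0.08,0],[-0.07,0.2,0],[-0.11,0.33,0],[-0.16,0.46,0]]' --delta_rot '[[0,0,0],[0,0,0],[0,0,0],[0,0,0],[0,0,0]]' --claw '[1,1,1,1,1]'

```text
t: 4.78
eef_pos: [532.3, 127.3, 188.7]
tcp_rot: [-3.142, -0.0, 1.643]
ft_force: [0.4, 0.9, -1.7]
opening: 0.477
grip_force: 30.0
```

Emit:
arm_command --delta_pos '[[-0.04,0.12,0],[-0.08,0.24,0],[-0.12,0.36,0],[-0.16,0.46,0],[-0.19,0.54,0]]' --delta_rot '[[0,0,0],[0,0,0],[0,0,0],[0,0,0],[0,0,0]]' --claw '[1,1,1,1,1]'

```text
t: 5.2
eef_pos: [484.1, 263.2, 188.6]
tcp_rot: [-3.141, 0.0, 1.645]
ft_force: [-0.4, 0.7, -2.0]
opening: 0.476
grip_force: 30.0
```

Emit:
arm_command --delta_pos '[[0,0,0],[0,0,-0.04],[0,0,-0.14],[0,0,-0.26],[0,0,-0.36]]' --delta_rot '[[0,0,0],[0,0,0],[0,0,0],[0,0,0],[0,0,0]]' --claw '[1,1,1,1,1]'

```text
t: 5.62
eef_pos: [485.3, 260.3, 96.7]
tcp_rot: [-3.141, 0.0, 1.643]
ft_force: [0.4, 0.4, -1.9]
opening: 0.481
grip_force: 30.0
```

Emit:
arm_command --delta_pos '[[0,0,-0.05],[0,0,-0.09],[0,0,-0.11],[0,0,-0.11],[0,0,-0.11]]' --delta_rot '[[0,0,0],[0,0,0],[0,0,0],[0,0,0],[0,0,0]]' --claw '[1,1,1,1,1]'

```text
t: 6.03
eef_pos: [485.7, 261.2, 71.5]
tcp_rot: [3.141, -0.0, 1.644]
ft_force: [-0.4, -0.7, -2.0]
opening: 0.477
grip_force: 30.0
```

Emit:
arm_command --delta_pos '[[0,0,-0.015],[0,0,-0.025],[0,0,-0.03],[0,0,-0.034],[0,0,-0.034]]' --delta_rot '[[0,0,0],[0,0,0],[0,0,0],[0,0,0],[0,0,0]]' --claw '[1,1,1,1,1]'

```text
t: 6.45
eef_pos: [485.4, 261.5, 62.7]
tcp_rot: [3.141, -0.0, 1.644]
ft_force: [-0.2, 0.3, -1.6]
opening: 0.475
grip_force: 30.0
```

Emit:
arm_command --delta_pos '[[0,0,-0.002],[0,0,-0.004],[0,0,-0.006],[0,0,-0.006],[0,0,-0.006]]' --delta_rot '[[0,0,0],[0,0,0],[0,0,0],[0,0,0],[0,0,0]]' --claw '[1,1,1,1,1]'

```text
t: 6.87
eef_pos: [485.4, 261.7, 62.5]
tcp_rot: [3.141, -0.0, 1.644]
ft_force: [-5.2, -0.5, 13.4]
opening: 0.481
grip_force: 30.0
```

Emit:
arm_command --delta_pos '[[0,0,0],[0,0,0],[0,0,0],[0,0,0],[0,0,0]]' --delta_rot '[[0,0,0],[0,0,0],[0,0,0],[0,0,0],[0,0,0]]' --claw '[0.5,0.45,0.4,0.35,0.3]'

```text
t: 7.28
eef_pos: [485.5, 261.5, 61.1]
tcp_rot: [3.142, 0.0, 1.644]
ft_force: [0.5, -0.6, 0.2]
opening: 0.668
grip_force: 0.0
```

Emit:
arm_command --delta_pos '[[0,0,0.06],[0,0,0.2],[0,0,0.35],[0,0,0.5],[0,0,0.5]]' --delta_rot '[[0,0,0],[0,0,0],[0,0,0],[0,0,0],[0,0,0]]' --claw '[0.3,0.3,0.3,0.3,0.3]'

```text
t: 7.7
eef_pos: [487.7, 262.4, 192.6]
tcp_rot: [3.132, -0.003, 1.644]
ft_force: [0.0, 0.6, 0.3]
opening: 0.7
grip_force: 0.0
```

Emit:
arm_command --delta_pos '[[0.06,-0.1,0],[0.13,-0.22,0],[0.2,-0.34,0],[0.27,-0.46,0],[0.34,-0.58,0]]' --delta_rot '[[0,0,0],[0,0,0],[0,0,0],[0,0,0],[0,0,0]]' --claw '[0.3,0.3,0.3,0.3,0.3]'

```text
t: 8.12
eef_pos: [571.0, 115.0, 186.0]
tcp_rot: [3.141, -0.0, 1.644]
ft_force: [0.9, 0.1, -0.0]
opening: 0.701
grip_force: 0.0
```

Emit:
arm_command --delta_pos '[[0.06,-0.1,0],[0.11,-0.19,0],[0.11,-0.19,0],[0.11,-0.19,0],[0.11,-0.19,0]]' --delta_rot '[[0,0,0],[0,0,0],[0,0,0],[0,0,0],[0,0,0]]' --claw '[0.3,0.3,0.3,0.3,0.3]'

```text
t: 8.53
eef_pos: [597.4, 69.4, 185.8]
tcp_rot: [-3.141, -0.0, 1.644]
ft_force: [-0.1, -0.2, 0.3]
opening: 0.701
grip_force: 0.0
```

```bash
python3 - <<'E'
from h import *
snap("scene","pics/s2.png");snap("top","pics/t2.png")
a=cv2.imread("pics/s2.png")[120:380,200:540];cv2.imwrite("pics/v2.png",cv2.resize(a,None,fx=2.2,fy=2.2))
E
```

```text
(no output)
```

View pics/v2.png

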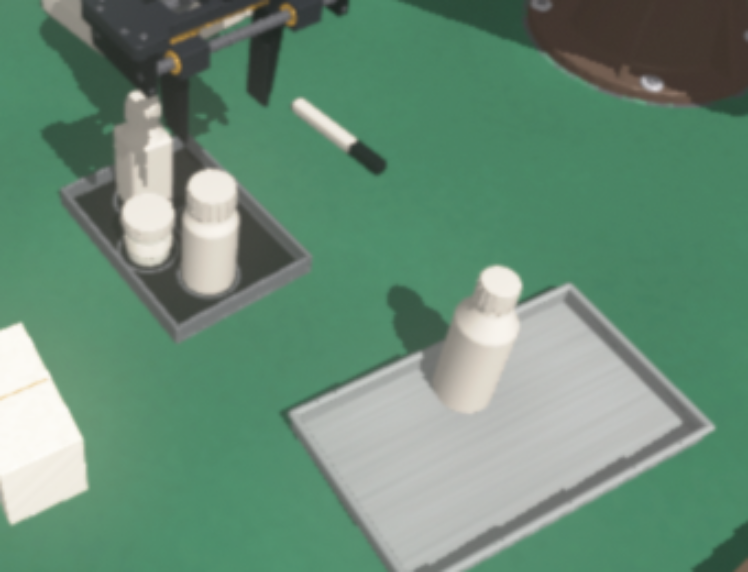

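The round bottle stands upright in the steel tray, at about (480,340) in the crop. The gripper is above the wide bottle.

Emit:
arm_command --delta_pos '[[0.004,-0.004,-0.1],[0.004,-0.004,-0.24],[0.004,-0.004,-0.38],[0.004,-0.004,-0.5],[0.004,-0.004,-0.567]]' --delta_rot '[[0,0,0],[0,0,0],[0,0,0],[0,0,0],[0,0,0]]' --claw '[0.3,0.3,0.3,0.3,0.3]'

```text
t: 9.05
eef_pos: [597.2, 69.1, 41.4]
tcp_rot: [-3.138, -0.0, 1.646]
ft_force: [-0.7, 0.5, -0.3]
opening: 0.696
grip_force: 0.0
```

Emit:
arm_command --delta_pos '[[0,0,0],[0,0,0],[0,0,0],[0,0,0],[0,0,0]]' --delta_rot '[[0,0,0],[0,0,0],[0,0,0],[0,0,0],[0,0,0]]' --claw '[0.3,0.35,0.4,0.45,0.5]'

```text
t: 9.47
eef_pos: [599.5, 68.2, 45.9]
tcp_rot: [3.139, 0.0, 1.644]
ft_force: [-0.6, -0.1, 0.0]
opening: 0.535
grip_force: 0.0
```

Emit:
arm_command --delta_pos '[[0,0,0],[0,0,0],[0,0,0],[0,0,0],[0,0,0]]' --delta_rot '[[0,0,0],[0,0,0],[0,0,0],[0,0,0],[0,0,0]]' --claw '[0.6,0.7,0.8,1,1]'

```text
t: 9.88
eef_pos: [599.3, 68.0, 45.5]
tcp_rot: [3.14, 0.0, 1.644]
ft_force: [-2.0, 0.7, 6.8]
opening: 0.481
grip_force: 30.0
```

```bash
python3 - <<'E'
from h import *
crop("pics/t2.png",100,190,110,140,4,"pics/v3.png")
E
```

```text
(no output)
```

View pics/v3.png

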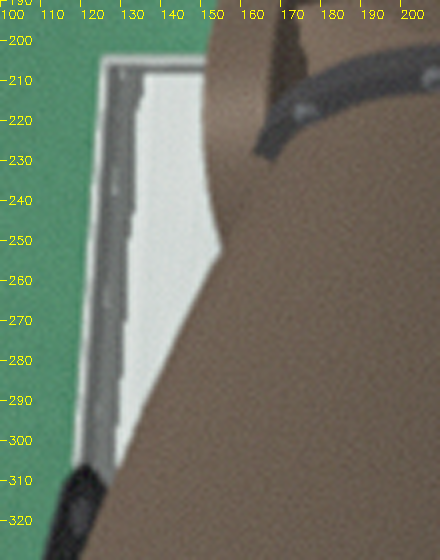

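The arm hides the round bottle in that top view, so it shows nothing useful. The grip on the wide bottle is good (46 mm). I'm carrying it to about (550,340).

Emit:
arm_command --delta_pos '[[0,0,0.04],[0,0,0.14],[0,0,0.26],[0,0,0.38],[0,0,0.5]]' --delta_rot '[[0,0,0],[0,0,0],[0,0,0],[0,0,0],[0,0,0]]' --claw '[1,1,1,1,1]'

```text
t: 10.3
eef_pos: [598.6, 67.9, 171.4]
tcp_rot: [-3.141, 0.0, 1.644]
ft_force: [1.0, -0.8, -1.3]
opening: 0.477
grip_force: 30.0
```

Emit:
arm_command --delta_pos '[[0,0.04,0],[-0.03,0.14,0],[-0.05,0.27,0],[-0.08,0.41,0],[-0.1,0.55,0]]' --delta_rot '[[0,0,0],[0,0,0],[0,0,0],[0,0,0],[0,0,0]]' --claw '[1,1,1,1,1]'

```text
t: 10.72
eef_pos: [573.0, 206.7, 169.6]
tcp_rot: [-3.141, 0.0, 1.643]
ft_force: [0.3, -0.7, -1.8]
opening: 0.478
grip_force: 30.0
```

Emit:
arm_command --delta_pos '[[-0.02,0.13,0],[-0.04,0.26,0],[-0.07,0.38,0],[-0.09,0.48,0],[-0.1,0.54,0]]' --delta_rot '[[0,0,0],[0,0,0],[0,0,0],[0,0,0],[0,0,0]]' --claw '[1,1,1,1,1]'

```text
t: 11.13
eef_pos: [547.7, 343.0, 169.3]
tcp_rot: [-3.141, -0.0, 1.646]
ft_force: [1.0, -0.5, -1.2]
opening: 0.478
grip_force: 30.0
```

Emit:
arm_command --delta_pos '[[0,0,0],[0,0,-0.04],[0,0,-0.14],[0,0,-0.26],[0,0,-0.36]]' --delta_rot '[[0,0,0],[0,0,0],[0,0,0],[0,0,0],[0,0,0]]' --claw '[1,1,1,1,1]'

```text
t: 11.55
eef_pos: [548.9, 338.7, 77.5]
tcp_rot: [-3.141, 0.0, 1.643]
ft_force: [-0.3, -0.1, -1.9]
opening: 0.472
grip_force: 30.0
```

Emit:
arm_command --delta_pos '[[0,0,-0.05],[0,0,-0.09],[0,0,-0.12],[0,0,-0.12],[0,0,-0.12]]' --delta_rot '[[0,0,0],[0,0,0],[0,0,0],[0,0,0],[0,0,0]]' --claw '[1,1,1,1,1]'

```text
t: 11.97
eef_pos: [549.4, 340.4, 50.0]
tcp_rot: [3.141, -0.0, 1.644]
ft_force: [0.0, -0.4, -0.7]
opening: 0.478
grip_force: 30.0
```

Emit:
arm_command --delta_pos '[[0,0,-0.012],[0,0,-0.02],[0,0,-0.025],[0,0,-0.028],[0,0,-0.028]]' --delta_rot '[[0,0,0],[0,0,0],[0,0,0],[0,0,0],[0,0,0]]' --claw '[1,1,1,1,1]'

```text
t: 12.38
eef_pos: [549.1, 340.7, 43.5]
tcp_rot: [3.14, -0.0, 1.644]
ft_force: [-2.7, -1.1, 6.0]
opening: 0.479
grip_force: 30.0
```

Emit:
arm_command --delta_pos '[[0,0,0],[0,0,0],[0,0,0],[0,0,0],[0,0,0]]' --delta_rot '[[0,0,0],[0,0,0],[0,0,0],[0,0,0],[0,0,0]]' --claw '[0.5,0.45,0.4,0.35,0.3]'

```text
t: 12.8
eef_pos: [548.9, 340.5, 42.4]
tcp_rot: [3.141, 0.0, 1.644]
ft_force: [-0.5, 0.5, 0.3]
opening: 0.668
grip_force: 0.0
```

Emit:
arm_command --delta_pos '[[0,0,0.06],[0,0,0.2],[0,0,0.35],[0,0,0.5],[0,0,0.55]]' --delta_rot '[[0,0,0],[0,0,0],[0,0,0],[0,0,0],[0,0,0]]' --claw '[0.3,0.3,0.3,0.3,0.3]'

```text
t: 13.22
eef_pos: [550.3, 341.2, 185.4]
tcp_rot: [3.135, -0.003, 1.644]
ft_force: [-0.3, -0.2, 0.2]
opening: 0.698
grip_force: 0.0
```

Emit:
arm_command --delta_pos '[[0.02,-0.14,0.02],[0.04,-0.28,0.04],[0.06,-0.43,0.04],[0.08,-0.58,0.04],[0.1,-0.73,0.04]]' --delta_rot '[[0,0,0],[0,0,0],[0,0,0],[0,0,0],[0,0,0]]' --claw '[0.3,0.3,0.3,0.3,0.3]'

```text
t: 13.63
eef_pos: [573.8, 156.4, 190.1]
tcp_rot: [3.141, 0.0, 1.645]
ft_force: [1.9, 1.2, -0.1]
opening: 0.698
grip_force: 0.0
```

Emit:
arm_command --delta_pos '[[0.02,-0.16,0],[0.04,-0.32,0],[0.07,-0.48,0],[0.09,-0.64,0],[0.11,-0.79,0]]' --delta_rot '[[0,0,0],[0,0,0],[0,0,0],[0,0,0],[0,0,0]]' --claw '[0.3,0.3,0.3,0.3,0.3]'

```text
t: 14.05
eef_pos: [601.4, -41.8, 190.0]
tcp_rot: [3.141, 0.0, 1.644]
ft_force: [0.0, 0.5, -0.4]
opening: 0.703
grip_force: 0.0
```

Emit:
arm_command --delta_pos '[[0,0,0],[0,0,0],[0,0,0],[0,0,0],[0,0,0]]' --delta_rot '[[0,0,0],[0,0,0],[0,0,0],[0,0,0],[0,0,0]]' --claw '[0.3,0.3,0.3,0.3,0.3]'

```text
t: 14.47
eef_pos: [601.3, -38.2, 190.0]
tcp_rot: [3.141, -0.0, 1.646]
ft_force: [-0.2, 0.8, 0.3]
opening: 0.702
grip_force: 0.0
```

Emit:
arm_command --delta_pos '[[0.005,0,-0.1],[0.005,0,-0.24],[0.005,0,-0.38],[0.005,0,-0.5],[0.005,0,-0.552]]' --delta_rot '[[0,0,0],[0,0,0],[0,0,0],[0,0,0],[0,0,0]]' --claw '[0.3,0.3,0.3,0.3,0.3]'

```text
t: 14.88
eef_pos: [601.1, -38.0, 48.3]
tcp_rot: [-3.137, -0.001, 1.646]
ft_force: [-1.0, 0.0, -0.1]
opening: 0.701
grip_force: 0.0
```

Emit:
arm_command --delta_pos '[[0,0,0],[0,0,0],[0,0,0],[0,0,0],[0,0,0]]' --delta_rot '[[0,0,0],[0,0,0],[0,0,0],[0,0,0],[0,0,0]]' --claw '[0.3,0.35,0.4,0.45,0.5]'

```text
t: 15.3
eef_pos: [603.3, -39.4, 53.3]
tcp_rot: [3.139, 0.001, 1.644]
ft_force: [-0.8, -0.4, -0.4]
opening: 0.536
grip_force: 0.0
```

Emit:
arm_command --delta_pos '[[0,0,0],[0,0,0],[0,0,0],[0,0,0],[0,0,0]]' --delta_rot '[[0,0,0],[0,0,0],[0,0,0],[0,0,0],[0,0,0]]' --claw '[0.55,0.6,0.7,1,1]'

```text
t: 15.72
eef_pos: [602.9, -39.5, 52.6]
tcp_rot: [3.141, 0.0, 1.644]
ft_force: [-0.8, 1.4, 6.0]
opening: 0.433
grip_force: 28.5
```

Emit:
arm_command --delta_pos '[[0,0,0],[0,0,0.04],[0,0,0.14],[0,0,0.26],[0,0,0.38]]' --delta_rot '[[0,0,0],[0,0,0],[0,0,0],[0,0,0],[0,0,0]]' --claw '[1,1,1,1,1]'

```text
t: 16.13
eef_pos: [602.2, -39.5, 148.1]
tcp_rot: [-3.14, -0.0, 1.644]
ft_force: [0.6, 0.4, -1.5]
opening: 0.438
grip_force: 28.5
```

Emit:
arm_command --delta_pos '[[0,0,0.06],[0,0,0.12],[0,0,0.12],[0,0,0.12],[0,0,0.12]]' --delta_rot '[[0,0,0],[0,0,0],[0,0,0],[0,0,0],[0,0,0]]' --claw '[1,1,1,1,1]'

```text
t: 16.55
eef_pos: [602.2, -39.5, 176.1]
tcp_rot: [-3.14, -0.0, 1.644]
ft_force: [0.5, -0.3, -1.4]
opening: 0.439
grip_force: 28.5
```

Emit:
arm_command --delta_pos '[[0,0.02,0.04],[-0.05,0.1,0.08],[-0.11,0.23,0.12],[-0.17,0.37,0.12],[-0.23,0.51,0.12]]' --delta_rot '[[0,0,0],[0,0,0],[0,0,0],[0,0,0],[0,0,0]]' --claw '[1,1,1,1,1]'

```text
t: 16.97
eef_pos: [544.3, 89.2, 207.2]
tcp_rot: [-3.142, -0.0, 1.643]
ft_force: [0.5, 0.3, -1.5]
opening: 0.433
grip_force: 28.5
```

Emit:
arm_command --delta_pos '[[-0.05,0.11,0],[-0.1,0.22,0],[-0.15,0.33,0],[-0.19,0.42,0],[-0.23,0.51,0]]' --delta_rot '[[0,0,0],[0,0,0],[0,0,0],[0,0,0],[0,0,0]]' --claw '[1,1,1,1,1]'

```text
t: 17.38
eef_pos: [486.6, 217.0, 206.8]
tcp_rot: [-3.141, 0.0, 1.645]
ft_force: [-0.7, -0.5, -1.2]
opening: 0.438
grip_force: 28.5
```

Emit:
arm_command --delta_pos '[[-0.05,0.11,0],[-0.1,0.22,0],[-0.15,0.33,0],[-0.2,0.43,0],[-0.23,0.5,0]]' --delta_rot '[[0,0,0],[0,0,0],[0,0,0],[0,0,0],[0,0,0]]' --claw '[1,1,1,1,1]'

```text
t: 17.8
eef_pos: [428.5, 342.5, 206.7]
tcp_rot: [-3.14, 0.0, 1.645]
ft_force: [-0.0, 0.5, -1.5]
opening: 0.44
grip_force: 28.5
```

Emit:
arm_command --delta_pos '[[0,0,0],[0,0,-0.06],[0,0,-0.18],[0,0,-0.32],[0,0,-0.46]]' --delta_rot '[[0,0,0],[0,0,0],[0,0,0],[0,0,0],[0,0,0]]' --claw '[1,1,1,1,1]'

```text
t: 18.22
eef_pos: [430.3, 340.2, 91.0]
tcp_rot: [3.141, -0.0, 1.644]
ft_force: [1.6, 0.9, -1.3]
opening: 0.437
grip_force: 28.5
```

Emit:
arm_command --delta_pos '[[0,0,-0.06],[0,0,-0.1],[0,0,-0.12],[0,0,-0.12],[0,0,-0.12]]' --delta_rot '[[0,0,0],[0,0,0],[0,0,0],[0,0,0],[0,0,0]]' --claw '[1,1,1,1,1]'

```text
t: 18.63
eef_pos: [430.6, 340.6, 62.7]
tcp_rot: [3.141, -0.0, 1.644]
ft_force: [-0.5, -0.5, -0.5]
opening: 0.436
grip_force: 28.5
```

```bash
python3 - <<'E'
from h import *
snap("scene","pics/s3.png");snap("top","pics/t3.png");print(state()["eef_pos"],state()["opening"])
a=cv2.resize(cv2.imread("pics/s3.png")[190:400,310:540],None,fx=2,fy=2)
b=cv2.resize(cv2.imread("pics/t3.png")[172:254,235:335],None,fx=3.5,fy=3.5)
o=np.zeros((420,810,3),np.uint8);o[:,:460]=a;o[:287,460:]=b
cv2.imwrite("pics/v4.png",cv2.resize(o,(800,415)))
crop("pics/t3.png",235,172,100,82,7,"pics/t3c.png")
E
```

```text
[430.71082688 340.78137664  63.09592929] 0.4400348789077563
```

View pics/v4.png

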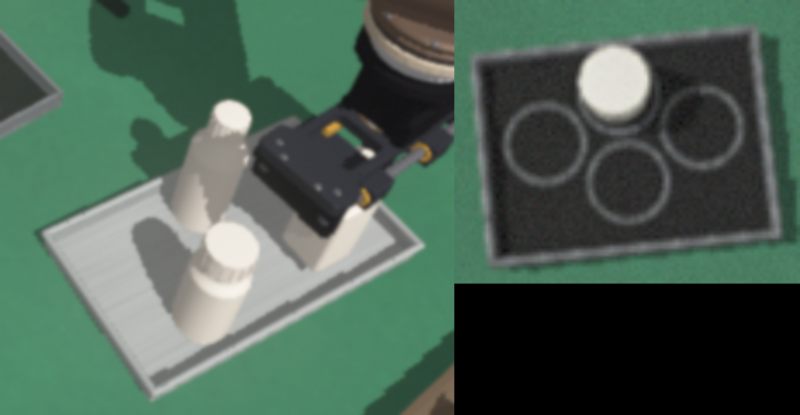

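The round and wide bottles stand upright, and the square one hangs over its free spot. In the tray the three empty seat rings are visible, and the pot is at the back. I'm setting the square bottle down, then fitting the rings numerically.

Emit:
arm_command --delta_pos '[[0,0,-0.016],[0,0,-0.032],[0,0,-0.042],[0,0,-0.048],[0,0,-0.05]]' --delta_rot '[[0,0,0],[0,0,0],[0,0,0],[0,0,0],[0,0,0]]' --claw '[1,1,1,1,1]'

```text
t: 19.15
eef_pos: [430.2, 340.5, 50.5]
tcp_rot: [3.141, -0.0, 1.644]
ft_force: [-5.6, -3.8, 23.0]
opening: 0.441
grip_force: 28.6
```

Emit:
arm_command --delta_pos '[[0,0,-0.002],[0,0,-0.002],[0,0,-0.002],[0,0,-0.002],[0,0,-0.002]]' --delta_rot '[[0,0,0],[0,0,0],[0,0,0],[0,0,0],[0,0,0]]' --claw '[1,1,1,1,1]'

```text
t: 19.57
eef_pos: [430.2, 340.5, 50.5]
tcp_rot: [3.141, -0.0, 1.644]
ft_force: [-4.7, -3.1, 22.5]
opening: 0.433
grip_force: 28.6
```

```bash
cat >> h.py <<'E'
from scipy.optimize import minimize
from scipy.ndimage import map_coordinates, gaussian_filter
def fitrings(n,f,seats,x0=(592.3,13.9,.07)):
    g=gaussian_filter(cv2.cvtColor(cv2.imread(f),cv2.COLOR_BGR2GRAY).astype(float),.5)
    th=np.linspace(0,2*np.pi,120,endpoint=False)
    def cost(v):
        c,s=np.cos(v[2]),np.sin(v[2]);t=0
        for a,b in seats:
            for r in(25.5,26.3,27):
                X=np.c_[a+r*np.cos(th),b+r*np.sin(th)]
                W=np.c_[v[0]+c*X[:,0]-s*X[:,1],v[1]+s*X[:,0]+c*X[:,1],np.full(120,5.)]
                K=np.array(C[n]["camera_matrix"]);T=np.linalg.inv(np.array(C[n]["T"]))
                q=(K@(T[:3,:3]@W.T+T[:3,3:4]));u=q[:2]/q[2]
                t-=np.minimum(map_coordinates(g,[u[1],u[0]],order=1),90).mean()
        return t
    best=min((minimize(cost,np.array(x0)+[dx,dy,0],method="Nelder-Mead",options=dict(initial_simplex=np.array(x0)+[dx,dy,0]+np.array([[0,0,0],[2,0,0],[0,2,0],[0,0,.02]]))) for dx in(-4,0,4) for dy in(-4,0,4)),key=lambda r:r.fun)
    v=best.x;c,s=np.cos(v[2]),np.sin(v[2])
    return v,best.fun,{q:(round(v[0]+c*q[0]-s*q[1],1),round(v[1]+s*q[0]+c*q[1],1)) for q in((36,0),(-23,0),(8,52),(8,-52))}
E
python3 - <<'E'
from h import *
S=[(-23,0),(8,52),(8,-52)]
print(fitrings("top","pics/t3.png",S)); print(fitrings("scene","pics/s3.png",S))
for p in((260.9,213.0),(284.9,224.0),(306.0,208.6)):print(atz("top",p,5).round(1))
E
```

```text
(array([5.93242265e+02, 1.46309113e+01, 7.49847694e-02]), np.float64(-750.5204980431284), {(36, 0): (np.float64(629.1), np.float64(17.3)), (-23, 0): (np.float64(570.3), np.float64(12.9)), (8, 52): (np.float64(597.3), np.float64(67.1)), (8, -52): (np.float64(605.1), np.float64(-36.6))})
(array([5.94752252e+02, 1.68605216e+01, 7.51122860e-02]), np.float64(-798.073031819971), {(36, 0): (np.float64(630.7), np.float64(19.6)), (-23, 0): (np.float64(571.8), np.float64(15.1)), (8, 52): (np.float64(598.8), np.float64(69.3)), (8, -52): (np.float64(606.6), np.float64(-34.4))})
[597.4  67.    5. ]
[570.5  12.8   5. ]
[604.5 -36.4   5. ]
```

Emit:
arm_command --delta_pos '[[0,0,0.003],[0,0,0.003],[0,0,0.003],[0,0,0.003],[0,0,0.003]]' --delta_rot '[[0,0,0],[0,0,0],[0,0,0],[0,0,0],[0,0,0]]' --claw '[0.53,0.47,0.4,0.35,0.3]'

```text
t: 19.98
eef_pos: [430.1, 340.5, 49.4]
tcp_rot: [-3.141, 0.0, 1.644]
ft_force: [0.0, -0.0, -0.7]
opening: 0.667
grip_force: 0.0
```

Emit:
arm_command --delta_pos '[[0,0,0.06],[0,0,0.2],[0,0,0.35],[0,0,0.5],[0,0,0.6]]' --delta_rot '[[0,0,0],[0,0,0],[0,0,0],[0,0,0],[0,0,0]]' --claw '[0.3,0.3,0.3,0.3,0.3]'

```text
t: 20.4
eef_pos: [430.5, 340.7, 202.8]
tcp_rot: [3.139, -0.001, 1.644]
ft_force: [-0.8, -0.2, -0.9]
opening: 0.697
grip_force: 0.0
```

Emit:
arm_command --delta_pos '[[0.07,-0.11,0],[0.15,-0.24,0],[0.23,-0.37,0],[0.31,-0.5,0],[0.39,-0.63,0]]' --delta_rot '[[0,0,0],[0,0,0],[0,0,0],[0,0,0],[0,0,0]]' --claw '[0.3,0.3,0.3,0.3,0.3]'

```text
t: 20.82
eef_pos: [528.2, 181.4, 199.6]
tcp_rot: [-3.142, 0.0, 1.644]
ft_force: [1.0, 0.3, 0.3]
opening: 0.703
grip_force: 0.0
```

Emit:
arm_command --delta_pos '[[0.08,-0.13,0],[0.16,-0.26,0],[0.24,-0.39,0],[0.33,-0.53,0],[0.4,-0.65,0]]' --delta_rot '[[0,0,0],[0,0,0],[0,0,0],[0,0,0],[0,0,0]]' --claw '[0.3,0.3,0.3,0.3,0.3]'

```text
t: 21.23
eef_pos: [628.8, 18.1, 199.4]
tcp_rot: [3.142, 0.0, 1.643]
ft_force: [-0.8, 0.5, 0.3]
opening: 0.697
grip_force: 0.0
```

Emit:
arm_command --delta_pos '[[0,0,0],[0,0,0],[0,0,0],[0,0,0],[0,0,0]]' --delta_rot '[[0,0,0],[0,0,0],[0,0,0],[0,0,0],[0,0,0]]' --claw '[0.3,0.3,0.3,0.3,0.3]'

```text
t: 21.65
eef_pos: [627.2, 21.6, 199.8]
tcp_rot: [3.142, -0.0, 1.646]
ft_force: [-0.1, 0.4, 0.1]
opening: 0.698
grip_force: 0.0
```

Emit:
arm_command --delta_pos '[[0.01,-0.009,-0.1],[0.01,-0.009,-0.25],[0.01,-0.009,-0.4],[0.01,-0.009,-0.54],[0.01,-0.009,-0.62]]' --delta_rot '[[0,0,0],[0,0,0],[0,0,0],[0,0,0],[0,0,0]]' --claw '[0.3,0.3,0.3,0.3,0.3]'

```text
t: 22.07
eef_pos: [628.4, 19.4, 41.4]
tcp_rot: [-3.138, -0.001, 1.645]
ft_force: [-0.1, 0.3, -0.7]
opening: 0.696
grip_force: 0.0
```

Emit:
arm_command --delta_pos '[[0,0,-0.03],[0,0,-0.05],[0,0,-0.063],[0,0,-0.063],[0,0,-0.063]]' --delta_rot '[[0,0,0],[0,0,0],[0,0,0],[0,0,0],[0,0,0]]' --claw '[0.3,0.3,0.35,0.4,0.45]'

```text
t: 22.48
eef_pos: [630.7, 18.4, 30.2]
tcp_rot: [3.14, 0.0, 1.644]
ft_force: [0.3, 0.4, -0.5]
opening: 0.585
grip_force: 0.0
```

Emit:
arm_command --delta_pos '[[0,0,0],[0,0,0],[0,0,0],[0,0,0],[0,0,0]]' --delta_rot '[[0,0,0],[0,0,0],[0,0,0],[0,0,0],[0,0,0]]' --claw '[0.5,0.55,0.7,1,1]'

```text
t: 22.9
eef_pos: [630.5, 18.2, 29.7]
tcp_rot: [3.14, 0.0, 1.644]
ft_force: [-1.4, 0.1, 6.3]
opening: 0.455
grip_force: 30.0
```

Emit:
arm_command --delta_pos '[[0,0,0],[0,0,0.04],[0,0,0.14],[0,0,0.26],[0,0,0.38]]' --delta_rot '[[0,0,0],[0,0,0],[0,0,0],[0,0,0],[0,0,0]]' --claw '[1,1,1,1,1]'

```text
t: 23.32
eef_pos: [629.7, 18.2, 125.2]
tcp_rot: [-3.14, -0.0, 1.644]
ft_force: [-0.5, 0.1, -0.3]
opening: 0.46
grip_force: 30.0
```

Emit:
arm_command --delta_pos '[[0,0,0.1],[0,0,0.18],[0,0,0.22],[0,0,0.22],[0,0,0.22]]' --delta_rot '[[0,0,0],[0,0,0],[0,0,0],[0,0,0],[0,0,0]]' --claw '[1,1,1,1,1]'

```text
t: 23.73
eef_pos: [629.9, 18.2, 178.6]
tcp_rot: [-3.142, 0.0, 1.644]
ft_force: [-0.4, -0.7, -1.1]
opening: 0.457
grip_force: 30.0
```

Emit:
arm_command --delta_pos '[[-0.03,-0.05,0],[-0.09,-0.17,0],[-0.16,-0.31,0],[-0.23,-0.45,0],[-0.3,-0.59,0]]' --delta_rot '[[0,0,0],[0,0,0],[0,0,0],[0,0,0],[0,0,0]]' --claw '[1,1,1,1,1]'

```text
t: 24.15
eef_pos: [553.1, -130.7, 177.3]
tcp_rot: [-3.139, -0.001, 1.645]
ft_force: [0.8, -0.4, -0.3]
opening: 0.458
grip_force: 30.0
```

Emit:
arm_command --delta_pos '[[-0.07,-0.14,0],[-0.14,-0.28,0],[-0.21,-0.41,0],[-0.27,-0.53,0],[-0.32,-0.627,0]]' --delta_rot '[[0,0,0],[0,0,0],[0,0,0],[0,0,0],[0,0,0]]' --claw '[1,1,1,1,1]'

```text
t: 24.57
eef_pos: [472.7, -288.0, 177.4]
tcp_rot: [-3.14, -0.002, 1.643]
ft_force: [-0.1, 0.5, -0.3]
opening: 0.454
grip_force: 30.0
```

Emit:
arm_command --delta_pos '[[0,0,0],[0,0,-0.04],[0,0,-0.14],[0,0,-0.26],[0,0,-0.35]]' --delta_rot '[[0,0,0],[0,0,0],[0,0,0],[0,0,0],[0,0,0]]' --claw '[1,1,1,1,1]'

```text
t: 24.98
eef_pos: [474.3, -284.5, 88.4]
tcp_rot: [-3.14, -0.002, 1.645]
ft_force: [0.1, -0.5, -1.4]
opening: 0.457
grip_force: 30.0
```

Emit:
arm_command --delta_pos '[[0,0,0],[0,0,0],[0,0,0],[0,0,0],[0,0,0]]' --delta_rot '[[0,0,0],[0,0,0],[0,0,0],[0,0,0],[0,0,0]]' --claw '[1,1,1,1,1]'

```text
t: 25.4
eef_pos: [475.6, -286.2, 92.6]
tcp_rot: [3.14, 0.001, 1.644]
ft_force: [0.1, 0.7, -1.0]
opening: 0.456
grip_force: 30.0
```

```bash
python3 - <<'E'
from h import *
snap("scene","pics/s4.png");snap("top","pics/t4.png");print(state()["eef_pos"])
crop("pics/s4.png",205,65,130,90,6,"pics/v5.png")
E
```

```text
[ 475.45618644 -286.1378366    92.32188195]
```

View pics/v5.png

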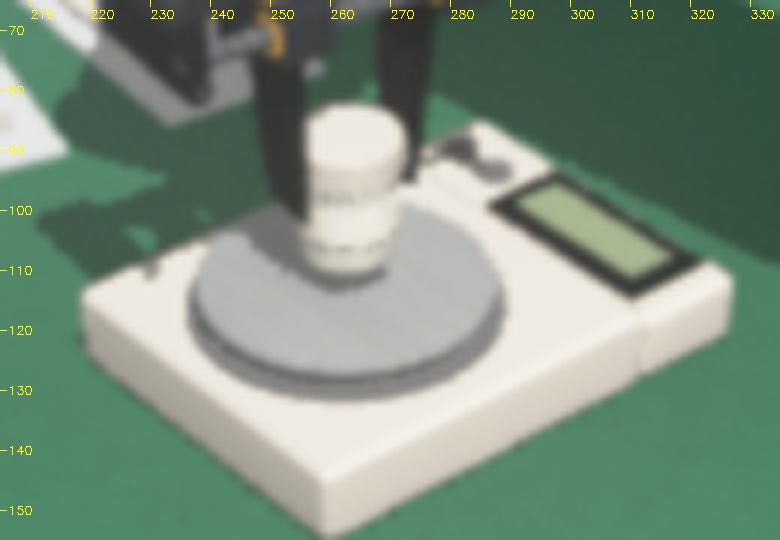

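The pot hangs just above the pan, with its base centre at about (262.4,105.9). The pan's centre is at (262.4,112.3), and the two columns match. Next I check where the base would land.

```bash
python3 - <<'E'
from h import *
P=atz("scene",(262.4,105.9),67.7);print(P,proj("scene",[*P[:2],52]))
print(proj("scene",[475.5,-286.2,67.7]),proj("scene",[475.5,-286.2,52]),atz("scene",(262.4,112.3),52)-atz("scene",proj("scene",[*P[:2],52]),52))
E
```

```text
[ 477.03443648 -281.87866925   67.7       ] [262.51574223 111.58074905]
[262.10391945 104.8122758 ] [262.22231056 110.48769798] [1.63952389 2.47656924 0.        ]
```

Emit:
arm_command --delta_pos '[[0.004,0.005,-0.015],[0.004,0.005,-0.03],[0.004,0.005,-0.045],[0.004,0.005,-0.055],[0.004,0.005,-0.06]]' --delta_rot '[[0,0,0],[0,0,0],[0,0,0],[0,0,0],[0,0,0]]' --claw '[1,1,1,1,1]'

```text
t: 25.92
eef_pos: [476.0, -284.8, 76.6]
tcp_rot: [-3.141, -0.0, 1.644]
ft_force: [-5.9, 2.7, 23.0]
opening: 0.454
grip_force: 30.0
```

Emit:
arm_command --delta_pos '[[0,0,-0.001],[0,0,-0.002],[0,0,-0.003],[0,0,-0.003],[0,0,-0.003]]' --delta_rot '[[0,0,0],[0,0,0],[0,0,0],[0,0,0],[0,0,0]]' --claw '[1,1,1,1,1]'

```text
t: 26.33
eef_pos: [476.0, -284.8, 76.6]
tcp_rot: [3.141, 0.0, 1.644]
ft_force: [-4.3, 1.9, 15.1]
opening: 0.456
grip_force: 30.0
```

Emit:
arm_command --delta_pos '[[0,0,0.002],[0,0,0.002],[0,0,0.002],[0,0,0.002],[0,0,0.002]]' --delta_rot '[[0,0,0],[0,0,0],[0,0,0],[0,0,0],[0,0,0]]' --claw '[0.53,0.47,0.4,0.35,0.3]'

```text
t: 26.75
eef_pos: [476.1, -284.8, 75.9]
tcp_rot: [-3.141, -0.0, 1.644]
ft_force: [-0.6, 0.3, 0.1]
opening: 0.663
grip_force: 0.0
```

Emit:
arm_command --delta_pos '[[0,0,0.06],[0,0,0.17],[0,0,0.3],[0,0,0.42],[0,0,0.5]]' --delta_rot '[[0,0,0],[0,0,0],[0,0,0],[0,0,0],[0,0,0]]' --claw '[0.3,0.3,0.3,0.3,0.3]'

```text
t: 27.17
eef_pos: [476.6, -285.0, 203.8]
tcp_rot: [3.14, 0.002, 1.644]
ft_force: [0.6, 0.5, 0.4]
opening: 0.701
grip_force: 0.0
```

Emit:
arm_command --delta_pos '[[0,0.12,0],[0,0.25,0],[0,0.38,0],[0,0.5,0],[0,0.63,0]]' --delta_rot '[[0,0,0],[0,0,0],[0,0,0],[0,0,0],[0,0,0]]' --claw '[0.3,0.3,0.3,0.3,0.3]'

```text
t: 27.58
eef_pos: [475.9, -126.1, 201.1]
tcp_rot: [3.141, 0.0, 1.644]
ft_force: [-0.1, 0.0, 0.5]
opening: 0.701
grip_force: 0.0
```

Emit:
arm_command --delta_pos '[[0,0.12,0],[0,0.25,0],[0,0.38,0],[0,0.5,0],[0,0.63,0]]' --delta_rot '[[0,0,-0.01],[0,0,-0.02],[0,0,-0.03],[0,0,-0.04],[0,0,-0.06]]' --claw '[0.3,0.3,0.3,0.3,0.3]'

```text
t: 28.0
eef_pos: [475.9, 31.6, 201.1]
tcp_rot: [3.141, 0.0, 1.549]
ft_force: [0.8, -0.7, 0.1]
opening: 0.697
grip_force: 0.0
```

Emit:
arm_command --delta_pos '[[-0.02,0.12,0],[-0.04,0.25,0],[-0.06,0.38,0],[-0.08,0.5,0],[-0.1,0.63,0]]' --delta_rot '[[0,0,0],[0,0,0],[0,0,0],[0,0,0],[0,0,0]]' --claw '[0.3,0.3,0.3,0.3,0.3]'

```text
t: 28.42
eef_pos: [450.6, 189.1, 201.1]
tcp_rot: [3.142, 0.0, 1.55]
ft_force: [1.7, 1.3, -0.2]
opening: 0.696
grip_force: 0.0
```

Emit:
arm_command --delta_pos '[[-0.02,0.12,0],[-0.04,0.25,0],[-0.06,0.38,0],[-0.08,0.5,0],[-0.085,0.61,0]]' --delta_rot '[[0,0,0],[0,0,0],[0,0,0],[0,0,0],[0,0,0]]' --claw '[0.3,0.3,0.3,0.3,0.3]'

```text
t: 28.83
eef_pos: [429.0, 342.1, 201.1]
tcp_rot: [-3.141, 0.0, 1.551]
ft_force: [0.6, -0.1, 0.5]
opening: 0.699
grip_force: 0.0
```

Emit:
arm_command --delta_pos '[[0,0,0],[0,0,0],[0,0,0],[0,0,0],[0,0,0]]' --delta_rot '[[0,0,0],[0,0,0],[0,0,0],[0,0,0],[0,0,0]]' --claw '[0.3,0.3,0.3,0.3,0.3]'

```text
t: 29.25
eef_pos: [430.1, 339.3, 201.2]
tcp_rot: [3.142, 0.0, 1.549]
ft_force: [-0.1, 0.5, -0.0]
opening: 0.7
grip_force: 0.0
```

```bash
python3 - <<'E'
from h import *
snap("scene","pics/s5.png");snap("top","pics/t5.png");print(state()["eef_pos"])
a=cv2.resize(cv2.imread("pics/s5.png")[80:160,210:340],None,fx=3,fy=3)
b=cv2.resize(cv2.imread("pics/t5.png")[220:310,375:485],None,fx=3.5,fy=3.5)
o=np.zeros((600,790,3),np.uint8);o[:240,:390]=a;o[:315,400:785]=b
c=cv2.resize(cv2.imread("pics/s5.png")[190:400,310:540],None,fx=1.5,fy=1.5);o[280:595,:345]=c
o[325:595,400:750]=cv2.resize(cv2.imread("pics/t5.png")[190:325,110:285],None,fx=2,fy=2)
cv2.imwrite("pics/v6.png",o)
E
```

```text
[430.18170446 339.4903995  201.30926752]
```

View pics/v6.png

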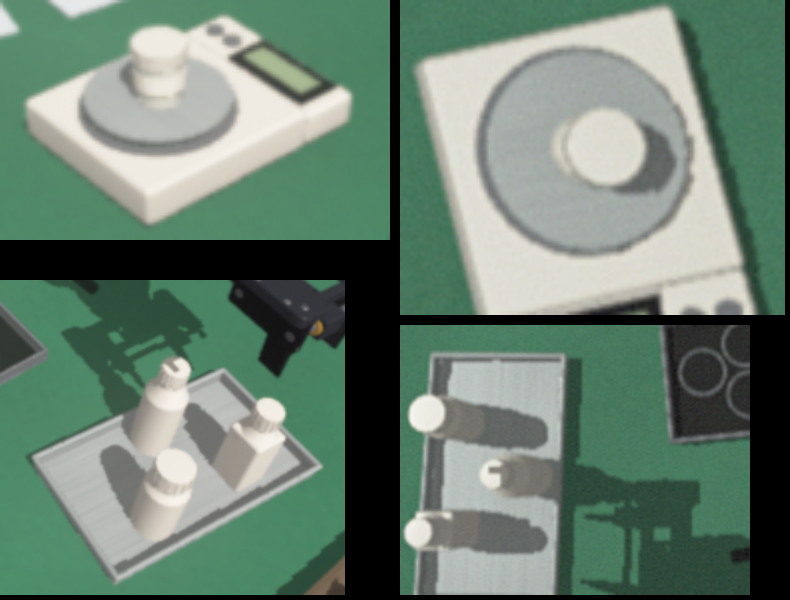

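The pot stands near the middle of the pan, and all three bottles stand upright in the steel tray. I'll check the numbers against the TCP positions.

```bash
python3 - <<'E'
from h import *
for n,p,z,e in(("pot",(433.5,261.9),102,(476,-284.8)),("wide",(123.2,233.8),111,(549,340.5)),("square",(118.7,293.2),121,(430.2,340.5)),("round",(156.7,264.2),135,(485.4,261.7))):
    print(n,atz("top",p,z).round(1),e)
E
```

```text
pot [ 474.2 -283.7  102. ] (476, -284.8)
wide [547.5 339.4 111. ] (549, 340.5)
square [429.3 340.5 121. ] (430.2, 340.5)
round [483.5 261.6 135. ] (485.4, 261.7)
```

Emit:
arm_command --delta_pos '[[0,0.004,-0.1],[0,0.004,-0.24],[0,0.004,-0.38],[0,0.004,-0.5],[0,0.004,-0.57]]' --delta_rot '[[0,0,0],[0,0,0],[0,0,0],[0,0,0],[0,0,0]]' --claw '[0.3,0.3,0.3,0.3,0.3]'

```text
t: 29.77
eef_pos: [429.1, 340.1, 55.9]
tcp_rot: [-3.139, 0.002, 1.549]
ft_force: [-0.0, -0.4, -0.0]
opening: 0.702
grip_force: 0.0
```

Emit:
arm_command --delta_pos '[[0,0,-0.02],[0,0,-0.033],[0,0,-0.033],[0,0,-0.033],[0,0,-0.033]]' --delta_rot '[[0,0,0],[0,0,0],[0,0,0],[0,0,0],[0,0,0]]' --claw '[0.3,0.35,0.4,0.45,0.5]'

```text
t: 30.18
eef_pos: [430.5, 341.5, 51.7]
tcp_rot: [3.14, -0.001, 1.55]
ft_force: [-0.7, -0.4, 0.4]
opening: 0.531
grip_force: 0.0
```

Emit:
arm_command --delta_pos '[[0,0,0],[0,0,0],[0,0,0],[0,0,0],[0,0,0]]' --delta_rot '[[0,0,0],[0,0,0],[0,0,0],[0,0,0],[0,0,0]]' --claw '[0.55,0.6,0.7,1,1]'

```text
t: 30.6
eef_pos: [430.1, 341.4, 51.1]
tcp_rot: [3.141, -0.001, 1.55]
ft_force: [-1.6, -0.8, 6.3]
opening: 0.416
grip_force: 30.0
```

Emit:
arm_command --delta_pos '[[0,0,0],[0,0,0.04],[0,0,0.14],[0,0,0.26],[0,0,0.38]]' --delta_rot '[[0,0,0],[0,0,0],[0,0,0],[0,0,0],[0,0,0]]' --claw '[1,1,1,1,1]'

```text
t: 31.02
eef_pos: [429.4, 341.0, 146.7]
tcp_rot: [-3.141, 0.001, 1.55]
ft_force: [1.0, -0.5, -2.0]
opening: 0.421
grip_force: 30.0
```

Emit:
arm_command --delta_pos '[[0,0,0.12],[0,0,0.2],[0,0,0.25],[0,0,0.25],[0,0,0.25]]' --delta_rot '[[0,0,0],[0,0,0],[0,0,0],[0,0,0],[0,0,0]]' --claw '[1,1,1,1,1]'

```text
t: 31.43
eef_pos: [429.8, 341.2, 208.4]
tcp_rot: [3.141, -0.001, 1.55]
ft_force: [0.4, 0.1, -2.1]
opening: 0.42
grip_force: 30.0
```

Emit:
arm_command --delta_pos '[[0.01,-0.03,0],[0.05,-0.11,0],[0.11,-0.23,0],[0.17,-0.36,0],[0.23,-0.5,0]]' --delta_rot '[[0,0,0],[0,0,0],[0,0,0],[0,0,0],[0,0,0]]' --claw '[1,1,1,1,1]'

```text
t: 31.85
eef_pos: [487.3, 214.7, 206.5]
tcp_rot: [-3.139, 0.001, 1.551]
ft_force: [1.2, 0.2, -0.4]
opening: 0.417
grip_force: 30.0
```

Emit:
arm_command --delta_pos '[[0.05,-0.11,0],[0.1,-0.22,0],[0.15,-0.33,0],[0.2,-0.42,0],[0.24,-0.51,0]]' --delta_rot '[[0,0,0],[0,0,0],[0,0,0],[0,0,0],[0,0,0]]' --claw '[1,1,1,1,1]'

```text
t: 32.27
eef_pos: [547.5, 86.6, 206.5]
tcp_rot: [-3.139, 0.0, 1.549]
ft_force: [1.1, -0.3, -1.3]
opening: 0.417
grip_force: 30.0
```

Emit:
arm_command --delta_pos '[[0.05,-0.11,0],[0.1,-0.22,0],[0.15,-0.33,0],[0.2,-0.43,0],[0.234,-0.498,0]]' --delta_rot '[[0,0,0],[0,0,0],[0,0,0],[0,0,0],[0,0,0]]' --claw '[1,1,1,1,1]'

```text
t: 32.68
eef_pos: [606.0, -38.6, 206.2]
tcp_rot: [-3.139, -0.0, 1.549]
ft_force: [-0.2, 0.9, -1.6]
opening: 0.423
grip_force: 30.0
```

Emit:
arm_command --delta_pos '[[0,0,0],[0,0,-0.06],[0,0,-0.18],[0,0,-0.32],[0,0,-0.45]]' --delta_rot '[[0,0,0],[0,0,0],[0,0,0],[0,0,0],[0,0,0]]' --claw '[1,1,1,1,1]'

```text
t: 33.1
eef_pos: [604.8, -35.5, 93.2]
tcp_rot: [-3.14, -0.0, 1.55]
ft_force: [0.3, 0.4, -1.7]
opening: 0.417
grip_force: 30.0
```

Emit:
arm_command --delta_pos '[[0,0,-0.06],[0,0,-0.1],[0,0,-0.13],[0,0,-0.13],[0,0,-0.13]]' --delta_rot '[[0,0,0],[0,0,0],[0,0,0],[0,0,0],[0,0,0]]' --claw '[1,1,1,1,1]'

```text
t: 33.52
eef_pos: [606.1, -35.7, 63.3]
tcp_rot: [3.141, 0.0, 1.55]
ft_force: [-0.0, 0.0, -0.7]
opening: 0.42
grip_force: 30.0
```

Emit:
arm_command --delta_pos '[[0,0,-0.014],[0,0,-0.026],[0,0,-0.036],[0,0,-0.041],[0,0,-0.041]]' --delta_rot '[[0,0,0],[0,0,0],[0,0,0],[0,0,0],[0,0,0]]' --claw '[1,1,1,1,1]'

```text
t: 33.93
eef_pos: [606.0, -35.8, 53.2]
tcp_rot: [3.141, 0.0, 1.55]
ft_force: [-1.8, -1.0, 2.2]
opening: 0.419
grip_force: 30.0
```

Emit:
arm_command --delta_pos '[[0,0,0],[0,0,0],[0,0,0],[0,0,0],[0,0,0]]' --delta_rot '[[0,0,0],[0,0,0],[0,0,0],[0,0,0],[0,0,0]]' --claw '[0.56,0.5,0.4,0.35,0.3]'

```text
t: 34.35
eef_pos: [605.9, -35.8, 52.6]
tcp_rot: [3.141, 0.0, 1.55]
ft_force: [-0.1, -0.5, 0.6]
opening: 0.654
grip_force: 0.0
```

Emit:
arm_command --delta_pos '[[0,0,0.06],[0,0,0.2],[0,0,0.35],[0,0,0.5],[0,0,0.6]]' --delta_rot '[[0,0,0],[0,0,0],[0,0,0],[0,0,0],[0,0,0]]' --claw '[0.3,0.3,0.3,0.3,0.3]'

```text
t: 34.77
eef_pos: [606.4, -35.8, 206.2]
tcp_rot: [3.138, 0.0, 1.55]
ft_force: [-0.1, -0.5, -0.4]
opening: 0.698
grip_force: 0.0
```

Emit:
arm_command --delta_pos '[[-0.02,0.14,0],[-0.04,0.29,0],[-0.06,0.44,0],[-0.08,0.59,0],[-0.11,0.74,0]]' --delta_rot '[[0,0,0],[0,0,0],[0,0,0],[0,0,0],[0,0,0]]' --claw '[0.3,0.3,0.3,0.3,0.3]'

```text
t: 35.18
eef_pos: [578.1, 150.8, 202.8]
tcp_rot: [3.141, -0.0, 1.549]
ft_force: [-0.0, -0.7, -0.2]
opening: 0.697
grip_force: 0.0
```

Emit:
arm_command --delta_pos '[[-0.02,0.15,0],[-0.04,0.3,0],[-0.07,0.45,0],[-0.09,0.6,0],[-0.118,0.75,0]]' --delta_rot '[[0,0,0],[0,0,0],[0,0,0],[0,0,0],[0,0,0]]' --claw '[0.3,0.3,0.3,0.3,0.3]'

```text
t: 35.6
eef_pos: [548.4, 338.6, 202.7]
tcp_rot: [3.141, -0.0, 1.55]
ft_force: [1.1, -0.6, 0.2]
opening: 0.702
grip_force: 0.0
```

Emit:
arm_command --delta_pos '[[0,0,0],[0,0,0],[0,0,0],[0,0,0],[0,0,0]]' --delta_rot '[[0,0,0],[0,0,0],[0,0,0],[0,0,0],[0,0,0]]' --claw '[0.3,0.3,0.3,0.3,0.3]'

```text
t: 36.02
eef_pos: [549.3, 335.5, 202.7]
tcp_rot: [3.142, 0.0, 1.548]
ft_force: [-0.6, -0.5, 0.2]
opening: 0.7
grip_force: 0.0
```

Emit:
arm_command --delta_pos '[[0,0.018,-0.1],[0,0.018,-0.24],[0,0.018,-0.38],[0,0.018,-0.5],[0,0.018,-0.6]]' --delta_rot '[[0,0,0],[0,0,0],[0,0,0],[0,0,0],[0,0,0]]' --claw '[0.3,0.3,0.3,0.3,0.3]'

```text
t: 36.43
eef_pos: [548.8, 339.8, 50.6]
tcp_rot: [-3.141, 0.001, 1.548]
ft_force: [0.4, 0.3, -0.8]
opening: 0.7
grip_force: 0.0
```

Emit:
arm_command --delta_pos '[[0,0,-0.02],[0,0,-0.037],[0,0,-0.037],[0,0,-0.037],[0,0,-0.037]]' --delta_rot '[[0,0,0],[0,0,0],[0,0,0],[0,0,0],[0,0,0]]' --claw '[0.3,0.35,0.4,0.45,0.5]'

```text
t: 36.85
eef_pos: [549.7, 341.4, 45.1]
tcp_rot: [3.139, -0.001, 1.55]
ft_force: [-0.5, -0.4, -0.1]
opening: 0.533
grip_force: 0.0
```

Emit:
arm_command --delta_pos '[[0,0,0],[0,0,0],[0,0,0],[0,0,0],[0,0,0]]' --delta_rot '[[0,0,0],[0,0,0],[0,0,0],[0,0,0],[0,0,0]]' --claw '[0.52,0.6,0.7,1,1]'

```text
t: 37.27
eef_pos: [549.2, 341.4, 44.6]
tcp_rot: [3.14, -0.001, 1.55]
ft_force: [-1.2, -1.0, 6.2]
opening: 0.479
grip_force: 30.0
```

Emit:
arm_command --delta_pos '[[0,0,0],[0,0,0.04],[0,0,0.14],[0,0,0.26],[0,0,0.38]]' --delta_rot '[[0,0,0],[0,0,0],[0,0,0],[0,0,0],[0,0,0]]' --claw '[1,1,1,1,1]'

```text
t: 37.68
eef_pos: [548.5, 341.1, 139.8]
tcp_rot: [-3.141, 0.0, 1.55]
ft_force: [0.1, -0.2, -0.8]
opening: 0.474
grip_force: 30.0
```

Emit:
arm_command --delta_pos '[[0,0,0.12],[0,0,0.2],[0,0,0.25],[0,0,0.25],[0,0,0.25]]' --delta_rot '[[0,0,0],[0,0,0],[0,0,0],[0,0,0],[0,0,0]]' --claw '[1,1,1,1,1]'

```text
t: 38.1
eef_pos: [548.8, 341.2, 201.5]
tcp_rot: [3.141, -0.0, 1.55]
ft_force: [1.2, 0.6, -2.4]
opening: 0.473
grip_force: 30.0
```

Emit:
arm_command --delta_pos '[[0,-0.04,0],[0.03,-0.14,0],[0.05,-0.27,0],[0.08,-0.41,0],[0.1,-0.55,0]]' --delta_rot '[[0,0,0],[0,0,0],[0,0,0],[0,0,0],[0,0,0]]' --claw '[1,1,1,1,1]'

```text
t: 38.52
eef_pos: [573.4, 201.8, 199.4]
tcp_rot: [-3.139, 0.001, 1.551]
ft_force: [1.1, 0.0, -1.3]
opening: 0.479
grip_force: 30.0
```

Emit:
arm_command --delta_pos '[[0.02,-0.13,0],[0.04,-0.26,0],[0.07,-0.38,0],[0.09,-0.48,0],[0.1,-0.541,0]]' --delta_rot '[[0,0,0],[0,0,0],[0,0,0],[0,0,0],[0,0,0]]' --claw '[1,1,1,1,1]'

```text
t: 38.93
eef_pos: [598.6, 65.2, 199.5]
tcp_rot: [-3.139, 0.001, 1.548]
ft_force: [-0.1, 0.4, -0.3]
opening: 0.476
grip_force: 30.0
```

Emit:
arm_command --delta_pos '[[0,0,0],[0,0,-0.06],[0,0,-0.18],[0,0,-0.32],[0,0,-0.45]]' --delta_rot '[[0,0,0],[0,0,0],[0,0,0],[0,0,0],[0,0,0]]' --claw '[1,1,1,1,1]'

```text
t: 39.35
eef_pos: [597.9, 68.7, 86.4]
tcp_rot: [-3.141, -0.0, 1.55]
ft_force: [1.4, 0.7, -2.1]
opening: 0.478
grip_force: 30.0
```

Emit:
arm_command --delta_pos '[[0,0,-0.06],[0,0,-0.1],[0,0,-0.13],[0,0,-0.13],[0,0,-0.13]]' --delta_rot '[[0,0,0],[0,0,0],[0,0,0],[0,0,0],[0,0,0]]' --claw '[1,1,1,1,1]'

```text
t: 39.77
eef_pos: [599.1, 68.6, 56.3]
tcp_rot: [3.141, -0.0, 1.55]
ft_force: [0.3, -0.2, -1.7]
opening: 0.478
grip_force: 30.0
```

Emit:
arm_command --delta_pos '[[0,0,-0.014],[0,0,-0.026],[0,0,-0.036],[0,0,-0.04],[0,0,-0.04]]' --delta_rot '[[0,0,0],[0,0,0],[0,0,0],[0,0,0],[0,0,0]]' --claw '[1,1,1,1,1]'

```text
t: 40.18
eef_pos: [599.1, 68.5, 46.6]
tcp_rot: [3.141, -0.0, 1.55]
ft_force: [-2.6, -0.1, 4.8]
opening: 0.477
grip_force: 30.0
```

Emit:
arm_command --delta_pos '[[0,0,0],[0,0,0],[0,0,0],[0,0,0],[0,0,0]]' --delta_rot '[[0,0,0],[0,0,0],[0,0,0],[0,0,0],[0,0,0]]' --claw '[0.5,0.45,0.4,0.35,0.3]'

```text
t: 40.6
eef_pos: [598.9, 68.5, 45.9]
tcp_rot: [3.141, 0.0, 1.55]
ft_force: [0.6, 0.5, 0.5]
opening: 0.67
grip_force: 0.0
```

Emit:
arm_command --delta_pos '[[0,0,0.06],[0,0,0.2],[0,0,0.35],[0,0,0.5],[0,0,0.6]]' --delta_rot '[[0,0,0],[0,0,0],[0,0,0],[0,0,0],[0,0,0]]' --claw '[0.3,0.3,0.3,0.3,0.3]'

```text
t: 41.02
eef_pos: [599.4, 68.5, 199.4]
tcp_rot: [3.138, -0.0, 1.55]
ft_force: [0.5, 0.0, 0.2]
opening: 0.701
grip_force: 0.0
```

Emit:
arm_command --delta_pos '[[-0.06,0.1,0],[-0.13,0.22,0],[-0.2,0.34,0],[-0.27,0.46,0],[-0.34,0.58,0]]' --delta_rot '[[0,0,0],[0,0,0],[0,0,0],[0,0,0],[0,0,0]]' --claw '[0.3,0.3,0.3,0.3,0.3]'

```text
t: 41.43
eef_pos: [512.9, 214.6, 196.0]
tcp_rot: [3.141, -0.0, 1.549]
ft_force: [-0.1, 0.0, 0.5]
opening: 0.699
grip_force: 0.0
```

Emit:
arm_command --delta_pos '[[-0.06,0.1,0],[-0.115,0.19,0],[-0.115,0.19,0],[-0.115,0.19,0],[-0.115,0.19,0]]' --delta_rot '[[0,0,0],[0,0,0],[0,0,0],[0,0,0],[0,0,0]]' --claw '[0.3,0.3,0.3,0.3,0.3]'

```text
t: 41.85
eef_pos: [485.4, 260.7, 195.9]
tcp_rot: [3.141, 0.0, 1.55]
ft_force: [1.0, 0.2, 1.1]
opening: 0.7
grip_force: 0.0
```

Emit:
arm_command --delta_pos '[[0,0.002,-0.1],[0,0.002,-0.22],[0,0.002,-0.34],[0,0.002,-0.45],[0,0.002,-0.5]]' --delta_rot '[[0,0,0],[0,0,0],[0,0,0],[0,0,0],[0,0,0]]' --claw '[0.3,0.3,0.3,0.3,0.3]'

```text
t: 42.27
eef_pos: [484.8, 259.8, 67.8]
tcp_rot: [-3.138, 0.001, 1.548]
ft_force: [-0.5, 0.9, 0.1]
opening: 0.701
grip_force: 0.0
```

Emit:
arm_command --delta_pos '[[0,0,-0.02],[0,0,-0.034],[0,0,-0.034],[0,0,-0.034],[0,0,-0.034]]' --delta_rot '[[0,0,0],[0,0,0],[0,0,0],[0,0,0],[0,0,0]]' --claw '[0.3,0.35,0.4,0.45,0.5]'

```text
t: 42.68
eef_pos: [485.7, 261.5, 63.4]
tcp_rot: [3.14, -0.001, 1.55]
ft_force: [-0.8, 0.1, 0.5]
opening: 0.529
grip_force: 0.0
```

Emit:
arm_command --delta_pos '[[0,0,0],[0,0,0],[0,0,0],[0,0,0],[0,0,0]]' --delta_rot '[[0,0,0],[0,0,0],[0,0,0],[0,0,0],[0,0,0]]' --claw '[0.52,0.6,0.7,1,1]'

```text
t: 43.1
eef_pos: [485.3, 261.6, 63.2]
tcp_rot: [3.141, -0.0, 1.55]
ft_force: [-1.3, -0.3, 6.4]
opening: 0.48
grip_force: 30.0
```

Emit:
arm_command --delta_pos '[[0,0,0],[0,0,0.04],[0,0,0.14],[0,0,0.26],[0,0,0.38]]' --delta_rot '[[0,0,0],[0,0,0],[0,0,0],[0,0,0],[0,0,0]]' --claw '[1,1,1,1,1]'

```text
t: 43.52
eef_pos: [484.7, 261.3, 158.8]
tcp_rot: [-3.141, 0.0, 1.55]
ft_force: [-0.3, 0.0, -1.9]
opening: 0.479
grip_force: 30.0
```

Emit:
arm_command --delta_pos '[[0,0,0.12],[0,0,0.2],[0,0,0.24],[0,0,0.24],[0,0,0.24]]' --delta_rot '[[0,0,0],[0,0,0],[0,0,0],[0,0,0],[0,0,0]]' --claw '[1,1,1,1,1]'

```text
t: 43.93
eef_pos: [484.8, 261.4, 217.0]
tcp_rot: [-3.142, 0.0, 1.55]
ft_force: [-0.2, -0.4, -2.1]
opening: 0.48
grip_force: 30.0
```

Emit:
arm_command --delta_pos '[[0,0.0,0],[0.03,-0.08,0],[0.07,-0.2,0],[0.11,-0.33,0],[0.16,-0.46,0]]' --delta_rot '[[0,0,0],[0,0,0],[0,0,0],[0,0,0],[0,0,0]]' --claw '[1,1,1,1,1]'

```text
t: 44.35
eef_pos: [524.5, 145.4, 215.8]
tcp_rot: [-3.139, 0.001, 1.551]
ft_force: [0.6, 1.4, -1.5]
opening: 0.474
grip_force: 30.0
```

Emit:
arm_command --delta_pos '[[0.04,-0.12,0],[0.08,-0.24,0],[0.12,-0.36,0],[0.16,-0.46,0],[0.187,-0.535,0]]' --delta_rot '[[0,0,0],[0,0,0],[0,0,0],[0,0,0],[0,0,0]]' --claw '[1,1,1,1,1]'

```text
t: 44.77
eef_pos: [572.1, 10.5, 215.6]
tcp_rot: [-3.139, 0.0, 1.549]
ft_force: [0.2, 0.8, -1.4]
opening: 0.477
grip_force: 30.0
```

Emit:
arm_command --delta_pos '[[0,0,0],[0,0,-0.06],[0,0,-0.18],[0,0,-0.32],[0,0,-0.44]]' --delta_rot '[[0,0,0],[0,0,0],[0,0,0],[0,0,0],[0,0,0]]' --claw '[1,1,1,1,1]'

```text
t: 45.18
eef_pos: [570.8, 13.2, 104.7]
tcp_rot: [-3.14, -0.0, 1.55]
ft_force: [0.2, 0.1, -3.1]
opening: 0.478
grip_force: 30.0
```

Emit:
arm_command --delta_pos '[[0,0,-0.06],[0,0,-0.1],[0,0,-0.12],[0,0,-0.12],[0,0,-0.12]]' --delta_rot '[[0,0,0],[0,0,0],[0,0,0],[0,0,0],[0,0,0]]' --claw '[1,1,1,1,1]'

```text
t: 45.6
eef_pos: [572.2, 12.9, 77.8]
tcp_rot: [3.141, 0.0, 1.55]
ft_force: [-0.2, 0.4, -1.3]
opening: 0.478
grip_force: 30.0
```

Emit:
arm_command --delta_pos '[[-0.002,0,-0.016],[-0.002,0,-0.032],[-0.002,0,-0.042],[-0.002,0,-0.048],[-0.002,0,-0.05]]' --delta_rot '[[0,0,0],[0,0,0],[0,0,0],[0,0,0],[0,0,0]]' --claw '[1,1,1,1,1]'

```text
t: 46.02
eef_pos: [571.4, 12.7, 65.2]
tcp_rot: [3.141, 0.0, 1.55]
ft_force: [-2.5, -0.1, 7.8]
opening: 0.475
grip_force: 30.0
```

Emit:
arm_command --delta_pos '[[0,0,0],[0,0,0],[0,0,0],[0,0,0],[0,0,0]]' --delta_rot '[[0,0,0],[0,0,0],[0,0,0],[0,0,0],[0,0,0]]' --claw '[0.5,0.45,0.4,0.35,0.3]'

```text
t: 46.43
eef_pos: [571.5, 12.7, 65.0]
tcp_rot: [3.141, 0.0, 1.55]
ft_force: [0.0, -0.3, -0.0]
opening: 0.665
grip_force: 0.0
```

Emit:
arm_command --delta_pos '[[0,0,0.06],[0,0,0.2],[0,0,0.35],[0,0,0.5],[0,0,0.6]]' --delta_rot '[[0,0,0],[0,0,0],[0,0,0],[0,0,0],[0,0,0]]' --claw '[0.3,0.3,0.3,0.3,0.3]'

```text
t: 46.85
eef_pos: [571.9, 12.7, 218.4]
tcp_rot: [3.138, 0.0, 1.55]
ft_force: [-0.5, 0.6, -0.0]
opening: 0.698
grip_force: 0.0
```

Emit:
arm_command --delta_pos '[[-0.06,0.12,0],[-0.12,0.25,0],[-0.18,0.4,0],[-0.24,0.55,0],[-0.3,0.7,0]]' --delta_rot '[[0,0,0],[0,0,0],[0,0,0],[0,0,0],[0,0,0]]' --claw '[0.3,0.3,0.3,0.3,0.3]'

```text
t: 47.27
eef_pos: [495.5, 189.1, 215.1]
tcp_rot: [3.141, -0.0, 1.549]
ft_force: [1.0, 0.2, -0.1]
opening: 0.7
grip_force: 0.0
```

Emit:
arm_command --delta_pos '[[0,0.12,0],[0,0.25,0],[0,0.4,0],[0,0.5,0],[0,0.5,0]]' --delta_rot '[[0,0,0],[0,0,0],[0,0,0],[0,0,0],[0,0,0]]' --claw '[0.3,0.3,0.3,0.3,0.3]'

```text
t: 47.68
eef_pos: [495.9, 316.7, 214.7]
tcp_rot: [3.141, -0.001, 1.553]
ft_force: [-0.3, -0.5, 0.2]
opening: 0.695
grip_force: 0.0
```

```bash
python3 - <<'E'
from h import *
snap("scene","pics/s6.png");snap("top","pics/t6.png")
v,f,S=fitrings("top","pics/t3.png",[(-23,0),(8,52),(8,-52)])
a=cv2.resize(cv2.imread("pics/t6.png")[172:254,235:335],None,fx=5,fy=5,interpolation=cv2.INTER_CUBIC)
for k in((-23,0),(8,52),(8,-52)):   # predicted cap-top centres for bottles on the seats
    z={(-23,0):137,(8,52):113,(8,-52):123}[k]; p=proj("top",[*S[k],z]); q=((p-[235,172]+.4)*5).astype(int)
    cv2.drawMarker(a,tuple(map(int,q)),(0,0,255),0,12,1)
b=cv2.resize(cv2.imread("pics/s6.png")[100:300,200:500],None,fx=1,fy=1)
o=np.zeros((412,800,3),np.uint8);o[:410,:500]=a;o[:200,500:]=b
cv2.imwrite("pics/v7.png",o)
E
```

```text
(no output)
```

View pics/v7.png

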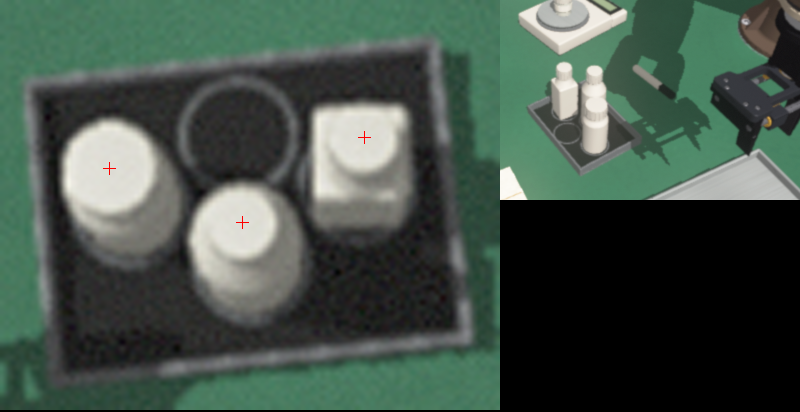

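All three bottles stand upright, and each cap centre is within about 1 px of its predicted seat mark: wide (109,168), round (242,222) and square (364,137). The pot is on the pan, the marker is where it was, and the arm is clear. I'm handing in.

```bash
python3 -c "
from cell import *
print(job_done())"
```

```text
the job is handed in; nothing more can be done
None
```

The job is handed in at about 48 s: the pot stands upright on the balance pan, at most about 4 mm off centre, and all three bottles are back upright on their own seats, with the carton, tape roll and marker left alone.

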